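# Load and start the knob polisher

## Robot

A 6-joint arm with a two-finger parallel gripper is mounted at the origin on the work surface. World frame = base frame: x ahead of the robot, y to its left, z up, the work surface at z = 0. Lengths are in mm, angles in rad, forces in N, time in s.
With the tool pointing down it reaches from about 350 to 975 mm from the base axis. Payload 7.1 kg.
Tool frame: the origin (TCP) lies on the mounting face of the last link; the fingertips stand 182 mm ahead of it and the grasp point (between the pads) lies 163 mm ahead of it (ctrl.finger_overhang is the distance from the TCP to the fingertips, in mm); z points along the fingers, y is the direction in which the jaws open and shut (so a half turn about z gives the same grasp; the last joint's range is limited). The gripper opens to 88 mm and grips with 3 to 60 N. Pads are 20 mm wide; open, the fingers measure 115 mm over their backs; the gripper's body (75 mm by 178 mm) begins 61 mm behind the grasp point.
Start: joints at [1.206, 0.423, 1.63, -0, 1.089, -0.019], TCP at [211.812, 587.998, 404.675] pointing down, gripper open.
Joint ranges: [-3, 3], [-0.9, 2.11], [0.09, 2.58], [-1.31, 4.45], [0.11, 2.69], [-2.54, 2.54]. Speed limits (rad/s): [2.39, 2.39, 3.01, 3.14, 3.14, 3.14].

## Interface

Orientations are given as a rotation vector (axis times angle).
In Python, from workcell import ctrl, viewer, recognise gives the robot as it stands.
- The arm moves only by the shell command python3 -m handwheel 'ROWS'. ROWS is JSON, a list of rows, each an object of numbers: "gripper": the closure, from 0 (fully open) to 1 (shut); "tx", "ty", "tz": the shift along the tool's x, y, z in m; "rx", "ry", "rz": the turn, a rotation vector about the tool's x, y, z in degrees. In form: [{"gripper": .., "tx": .., "ty": .., "tz": .., "rx": .., "ry": .., "rz": ..}, ...]. A call has 1 to 8 rows; each row shifts and turns the commanded pose from where the row before left it, along the tool's axes as they then stand; what a row does not reach is not made up. A row lasts 1/8 s, in which the tool goes at most 62.5 mm and 10.7 degrees, less where a joint would pass 70% of its speed; a pose out of reach is approached as far as the arm can. A call with a gripper value outside its range is refused whole. The fingers move at their own pace and stop on an object; the grip force is fixed at half the most. Time passes only in rows, so rows that do not move let the fingers close. It gives the time, the measured TCP pose, the force and the opening at its end, in the units of the state.
- ctrl.get_obs(): the state, without advancing time (a new reading comes with each control period).
- viewer.get_image(name): name is "side" or "top"; returns a dict with "image" (420x560x3 uint8, red, green, blue), "range_z" (420x560 float32, mm along the optical axis (not along the pixel's ray), 0 where there is no reading), "vfov" (degrees; the focal length in pixels is half the picture's height over the tangent of half this angle, whatever the lens; pixels are square), "cx", "cy" (the principal point, pixels), "extrinsics" (4x4, takes a point from world to camera coordinates). Camera axes: x right, y up, looking along -z (the intrinsics and any distortion apply to the point x, -y, -z); pixel columns grow to the right and rows downward; lengths in mm; the calibration is good to about 2 mm. A picture is of the moment at which its call begins.
- ctrl.close_job(): hands the job in, once; it reports no verdict.
Trained networks look in a picture, given as the dict that the camera call returned (one of the last four; its "shot" number tells which), for a name from the list of things; names that differ only in an ending like _2 or _b are one class to them, and where a whole thing is asked for, a point or a joint stands for the part that bears it (a point fixed in the world has none). Each returns a list of dicts, best first, with "p" (0 to 1); they miss things now and then, are a little off and sometimes report something else, mostly with a low value. They report only what shows in the picture. A call takes as long as a camera call. They do not tell look-alikes from the thing itself.
- recognise(picture, name): "xy" ([column, row] as shares, 0 to 1, of the picture: columns of its width, rows of its height, amid what is visible of it).
The state is a dict: "t": time; "qpos": joint angles; "qvel": joint speeds; "joint_torque": joint torques, N m; "ee_pos": TCP position; "orientation": TCP orientation; "ft_force": force on the tool from outside, world axes, zero at the start; "moment": the same for the moment, N m; "width": finger opening in mm.
Only numpy, scipy, OpenCV 4.12 (cv2) and the standard library are available. Lean on these libraries where they do the work, as an engineer would, in place of code of your own. Each camera call takes 0.05 s, during which the arm holds its last target.

## Task

Gather all the wooden drawer knobs from the bench together in the scoop tray, slide the polisher's shutter open and tip the knobs from the tray into the tub. Stand the tray back on the middle of its mat; once all the knobs are in the tub, slide the shutter fully shut, and only after that push the fader until the middle of its grip is level with the red pointer. Leave the bottle, cup and sanding block where they are.

Things in the scene. Friction and masses are not known exactly. Their poses are not given: they have to be found in the camera images.
- polisher: Vibratory polisher, fixed. Origin: on the bench, under the centre of its square tub opening. Green tub: inside 170 x 170 mm, walls 6 mm, top edge 100 mm and rubber floor 8 mm above the bench. Its x axis points from the tub to the grey drive housing (160 mm long, 97 mm high) on the side away from the robot; z is up. Place and yaw vary.
- shutter (a joint): Flat aluminium shutter sliding on top of the polisher along its x axis; value in m: 0 = closed over the tub, 0.165 = fully open (end stop), over the drive housing. Friction about 2 N; it stays where it is left. Starts closed or up to 0.04 open. Plate 182 x 174 x 5 mm, its upper face 106 mm above the bench.
- shutter_grip (a point): Middle of the yellow grip block on the centre of the shutter (22 mm along the polisher's x, 60 mm along its y, standing 34 mm above the plate; this point lies 125 mm above the bench, 15 mm below the top of the grip). Above the centre of the tub when the shutter is closed. Axes as the polisher's.
- control_box: Grey control box, fixed to the bench, 110 (x) x 200 (y) x 40 mm high; origin: centre of its underside. The fader's track runs along its y axis, through its middle. Place and yaw vary.
- fader (a joint): Black fader (intensity slider) on the control box; value in m: 0 at the low end of its track (60 mm to the -y side of the box's centre), 0.12 at the high end; grows along the box's +y. Sliding friction about 1.5 N; it stays where it is left. Starts between 0 and 0.03.
- fader_top (a point): Centre of the top face of the fader's grip, a block 30 mm (box x) by 18 mm (box y), 36 mm high, with a white line across its top; this point is 77 mm above the bench. Axes as the box's.
- pointer: Small red set-point pointer (21 mm along x, 16 along y, 6 high), fixed on the control box beside the track, on its +x side, 38 mm from the track's middle line; origin: middle of its underside; axes as the box's. The fader is right when the middle of its grip is level with the pointer along the track (same y). The pointer stands where fader would read 0.055 to 0.11.
- mat: Flat black rubber mat, 230 x 210 x 3 mm, fixed on the bench; origin: centre of its underside. The tray starts on its middle and goes back there.
- tray_handle (a point): Grip point of the scoop tray's handle: an upright wooden block, 22 mm thick along the tray's x, 56 mm wide along its y, from 29 to 95 mm above the tray's underside, on the outside of the back wall; this point is the block's middle, 75 mm above the underside. Axes as the tray's. Tray about 0.2 kg.
- tray_floor (a point): Point on the tray's inner floor, 4 mm above its underside, 73 mm from the handle along tray -x (+x: to the handle). The flat floor is 142 mm wide and runs from 59 mm on the +x side of it (back wall) to 110 mm on its -x side, where the tray is open: no front wall, that edge is the pouring lip. Side and back walls 47 mm high. Knobs slide at slopes of about 25 to 36 degrees; tilt 50 to 60 degrees, handle end up, to pour.
- knob1_mid (a point): Centre (15 mm up) of wooden drawer knob 1: square head 30 x 30 x 17 mm, with a square stem 18 x 18 x 13 mm on top of it (30 mm high in all), 20 g; x and y axes along the head's sides, z along the stem. It starts standing on its head, stem up. Between 3 and 5 knobs are present (None if absent).
- knob2_mid (a point): Centre (15 mm up) of wooden drawer knob 2: square head 30 x 30 x 17 mm, with a square stem 18 x 18 x 13 mm on top of it (30 mm high in all), 20 g; x and y axes along the head's sides, z along the stem. It starts standing on its head, stem up. Between 3 and 5 knobs are present (None if absent).
- knob3_mid (a point): Centre (15 mm up) of wooden drawer knob 3: square head 30 x 30 x 17 mm, with a square stem 18 x 18 x 13 mm on top of it (30 mm high in all), 20 g; x and y axes along the head's sides, z along the stem. It starts standing on its head, stem up. Between 3 and 5 knobs are present (None if absent).
- knob4_mid (a point): Centre (15 mm up) of wooden drawer knob 4: square head 30 x 30 x 17 mm, with a square stem 18 x 18 x 13 mm on top of it (30 mm high in all), 20 g; x and y axes along the head's sides, z along the stem. It starts standing on its head, stem up. Between 3 and 5 knobs are present (None if absent).
- knob5_mid (a point): Centre (15 mm up) of wooden drawer knob 5: square head 30 x 30 x 17 mm, with a square stem 18 x 18 x 13 mm on top of it (30 mm high in all), 20 g; x and y axes along the head's sides, z along the stem. It starts standing on its head, stem up. Between 3 and 5 knobs are present (None if absent).
- water_bottle: Bystander: clear bottle with blue cap, 62 mm across, 190 mm high; origin at its underside.
- paper_cup: Bystander: brown paper cup, 72 mm across, 85 mm high; origin at its underside.
- sanding_block: Bystander: cork sanding block 100 x 60 x 35 mm; origin at its underside.
There are look-alikes about, which are no part of the job. Leave any orange or turquoise look-alike of the control_box alone.

How it is judged:
By the outcome, as a careful person would: the job done as asked, in the order asked, and still so for the second after the job is handed in, with the robot touching nothing.
Of knob1, knob2, knob3, knob4, knob5 only 3 to 5 are there at a start; the rules pass over those that are not, and their reading is None.
At some moment in a run one of knob1, knob2, knob3, knob4, knob5 may be knocked a few centimetres aside while the robot is not near it.
It also fails if it takes over 210 s, if anything falls off the work surface, if the arm or the gripper's body presses on something with over 40 N, if the wrist force passes 120 N, or if a joint passes its speed limit or range.

## Working session

There is one attempt and no reset: what is moved stays moved. The work goes in short steps, Python scripts to look and compute and a shell command to move; the robot and the scene stay as the last step left them, time stands still between calls to the robot, and variables do not carry over. Pictures are saved under pics/ and viewed, and the job is handed in when it is done.

```bash
ls; mkdir -p pics; python3 - <<'E'
from workcell import ctrl, viewer, recognise
import cv2,numpy as np
print(ctrl.get_obs())
for n in ("side","top"):
    p=viewer.get_image(n)
    print(n,{k:v for k,v in p.items() if k not in("image","range_z")})
    cv2.imwrite(f"pics/{n}0.png",p["image"][:,:,::-1])
    np.savez(f"pics/{n}0.npz",**{k:v for k,v in p.items()})
E
```

```text
pics
{'t': 0.0, 'qpos': array([ 1.20597518e+00,  4.23823843e-01,  1.63066468e+00, -2.59549618e-05,
        1.08858495e+00, -1.89993204e-02]), 'qvel': array([ 0.00077994,  0.00013176, -0.00054985, -0.00092183, -0.00035683,
        0.00022978]), 'joint_torque': array([-1.25818828e-03, -5.44633842e+01, -2.73658955e+01,  6.43273001e-02,
        2.30491109e-02, -1.60384880e-04]), 'ee_pos': array([211.73850046, 587.75503677, 403.92205034]), 'orientation': array([-5.40449328e-01, -3.09449202e+00,  2.29005569e-03]), 'ft_force': array([ 0.94449203, -0.3467641 , -0.47351614]), 'moment': array([-0.02457117, -0.03190959,  0.05454135]), 'width': 87.90167813827382}
side {'vfov': 54.52939042803615, 'cx': 284.55335970336176, 'cy': 210.370865918362, 'extrinsics': array([[ 9.52477896e-01, -3.04598135e-01,  2.41530336e-03,
        -4.18564471e+02],
       [ 1.93374733e-01,  6.10770989e-01,  7.67831370e-01,
        -1.79255030e+02],
       [-2.35355200e-01, -7.30875349e-01,  6.40647449e-01,
        -1.02466579e+03],
       [ 0.00000000e+00,  0.00000000e+00,  0.00000000e+00,
         1.00000000e+00]]), 'shot': 1}
top {'vfov': 44.79574019361463, 'cx': 281.9889374753684, 'cy': 213.96159964933247, 'extrinsics': array([[ 1.42659526e-02, -9.99866062e-01,  8.02123514e-03,
         9.77422253e+00],
       [ 9.90822485e-01,  1.52144010e-02,  1.34310556e-01,
        -4.82499101e+02],
       [-1.34414605e-01,  6.03155210e-03,  9.90906824e-01,
        -1.51511731e+03],
       [ 0.00000000e+00,  0.00000000e+00,  0.00000000e+00,
         1.00000000e+00]]), 'shot': 2}
```

View pics/side0.png

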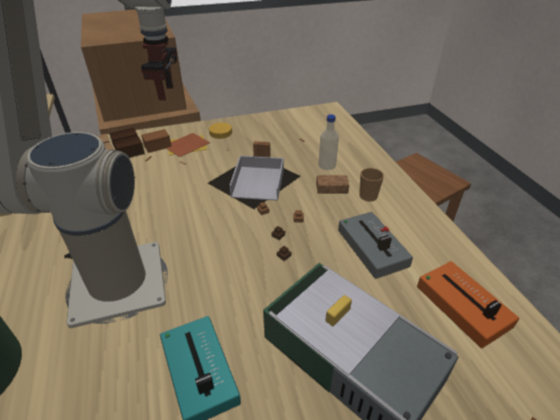

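View pics/top0.png

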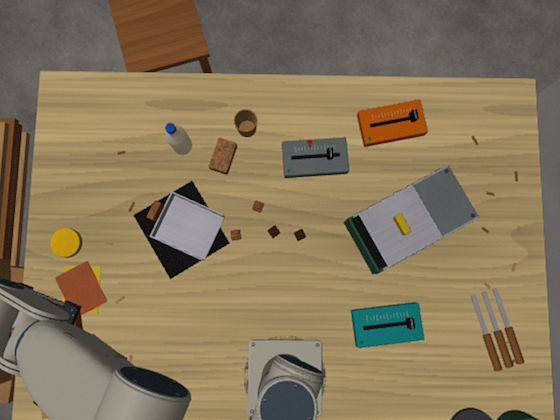

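The side view shows four knobs at (263,208), (298,215), (278,232) and (284,253). The grey control box is at (375,242), the polisher at (355,335) and the tray at (258,178). The orange and turquoise boxes are look-alikes. The top view shows the same four knobs at (258,206), (236,235), (273,231) and (299,235).

```bash
cat > h.py <<'E'
import numpy as np,cv2
from workcell import ctrl, viewer, recognise
def f(p): return p["image"].shape[0]/2/np.tan(np.radians(p["vfov"])/2)
def cam(p,uv,z):  # deproject pixel w/ depth -> world
    u,v=uv;F=f(p)
    c=np.array([(u-p["cx"])/F*z,-(v-p["cy"])/F*z,-z])
    E=p["extrinsics"]; return E[:3,:3].T@(c-E[:3,3])
def ray(p,uv,h): # pixel at world height h
    E=p["extrinsics"]; o=-E[:3,:3].T@E[:3,3]; q=cam(p,uv,1000.); d=q-o
    return o+d*(h-o[2])/d[2]
def proj(p,X):
    E=p["extrinsics"];c=E[:3,:3]@np.asarray(X,float)+E[:3,3];F=f(p)
    return np.array([p["cx"]+F*c[0]/-c[2],p["cy"]-F*c[1]/-c[2]])
def tri(ps,uvs):
    A=np.zeros((3,3));b=np.zeros(3);L=[]
    for p,uv in zip(ps,uvs):
        E=p["extrinsics"]; o=-E[:3,:3].T@E[:3,3]; d=cam(p,uv,1000.)-o; d/=np.linalg.norm(d)
        P=np.eye(3)-np.outer(d,d);A+=P;b+=P@o;L.append((o,P))
    X=np.linalg.solve(A,b); return X,[round(float(np.linalg.norm(P@(X-o))),1) for o,P in L]
def cloud(p):
    Z=p["range_z"];v,u=np.mgrid[0:Z.shape[0],0:Z.shape[1]];F=f(p)
    c=np.stack([(u-p["cx"])/F*Z,-(v-p["cy"])/F*Z,-Z],-1);E=p["extrinsics"]
    W=(c-E[:3,3])@E[:3,:3]; W[Z==0]=np.nan; return W
def snap(n,tag=None,save=True):
    p=viewer.get_image(n)
    if tag: cv2.imwrite(f"pics/{tag}.png",p["image"][:,:,::-1])
    return p
def crop(p,tag,x0,y0,x1,y1,s=4):
    im=cv2.resize(p["image"][y0:y1,x0:x1,::-1],None,fx=s,fy=s,interpolation=cv2.INTER_CUBIC); cv2.imwrite(f"pics/{tag}.png",im)
def load(n): 
    d=np.load(f"pics/{n}.npz"); return {k:(d[k] if d[k].ndim else d[k].item()) for k in d}
E
python3 - <<'E'
from h import *
P={n:snap(n) for n in("top","side")}
for nm in ["knob1_mid","tray_handle","tray_floor","shutter_grip","fader_top","pointer","control_box","polisher","mat"]:
    print(nm)
    for n,p in P.items():
        for r in recognise(p,nm)[:7]:
            uv=np.array(r["xy"])*[560,420]
            i,j=np.clip(uv.round().astype(int),0,[559,419]);z=float(np.median(p["range_z"][max(j-1,0):j+2,max(i-1,0):i+2]))
            print("  ",n,round(r["p"],2),uv.round(1),cam(p,uv,z).round(0))
crop(P["top"],"t1",130,170,330,290,4); crop(P["side"],"s1",200,130,350,270,4)
W=cloud(P["top"]); print("bench z top", np.nanmedian(W[300:330,150:240,2]), np.nanmedian(W[180:190,40:100,2]))
E
```

```text
knob1_mid
tray_handle
   top 0.7 [186.7 223.6] [451. 309.   9.]
   top 0.66 [399.1 221. ] [ 453. -313.  141.]
   top 0.61 [273.  233.8] [422.  43.  21.]
   side 0.92 [260.3 178. ] [455. 315.   8.]
   side 0.17 [371.  183.8] [744.  99.  72.]
tray_floor
   top 0.95 [185.1 223. ] [453. 314.  10.]
   top 0.48 [273.3 235.2] [419.  42.  18.]
   side 0.71 [258.3 175.1] [454. 336.   6.]
shutter_grip
   top 0.67 [397.7 222.9] [ 448. -310.  138.]
   top 0.39 [183.5 223.3] [452. 320.   4.]
   side 0.83 [338.4 318.4] [ 439. -345.  122.]
fader_top
   top 0.63 [324.2 151.5] [ 677. -110.   39.]
   top 0.58 [410.5 116.4] [ 788. -374.   55.]
   side 0.86 [201.6 383.1] [ 162. -370.   76.]
   side 0.65 [493.7 309.7] [ 784. -395.   73.]
   side 0.61 [386.4 240.9] [ 667. -136.   73.]
   side 0.27 [371.  184.6] [744.  98.  69.]
pointer
control_box
   top 0.95 [392.9 120.4] [ 779. -323.   41.]
   top 0.89 [386.6 325.4] [ 156. -295.   42.]
   top 0.86 [311.7 155. ] [665. -72.  40.]
   side 0.87 [199.3 366.9] [ 161. -316.   41.]
   side 0.85 [466.  302.2] [ 765. -342.   40.]
   side 0.73 [371.3 246.1] [ 642. -113.   39.]
   side 0.57 [355.5 344. ] [ 453. -398.  106.]
polisher
   top 0.84 [409.8 218.8] [ 464. -352.  107.]
   side 0.69 [356.4 347. ] [ 452. -404.  105.]
mat
   top 0.59 [173.9 246.2] [379. 340.  37.]
   side 0.83 [231.8 179.6] [354. 279.  48.]
   side 0.16 [336.3 186.6] [665. 170.  28.]
bench z top 0.26137525213541846 0.3747183850708742
```

```bash
python3 - <<'E'
from h import *
p=load("top0");q=load("side0")
crop(p,"t2",270,130,490,280,3.6);crop(q,"s2",250,200,470,365,3.6)
E
```

```text
(no output)
```

View pics/t1.png

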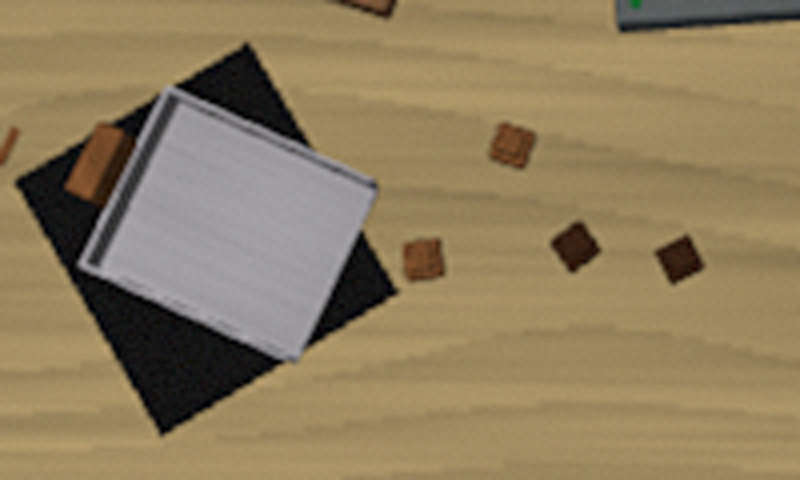

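View pics/s1.png

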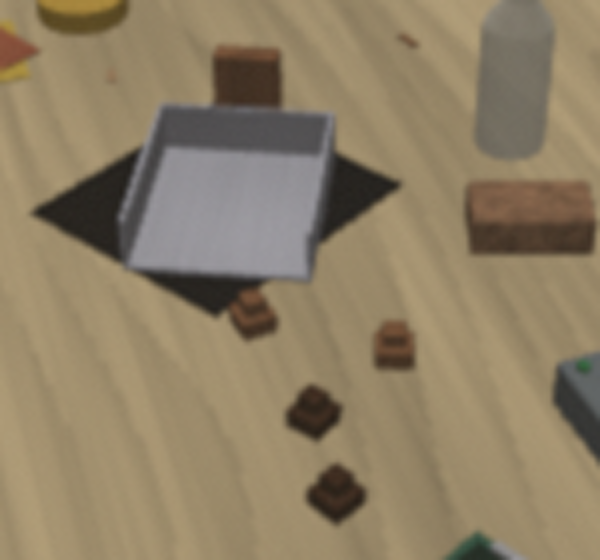

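View pics/t2.png

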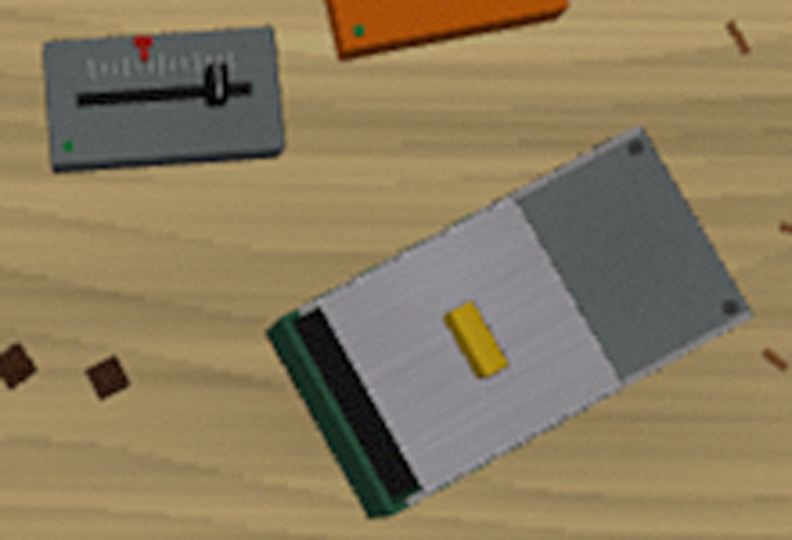

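View pics/s2.png

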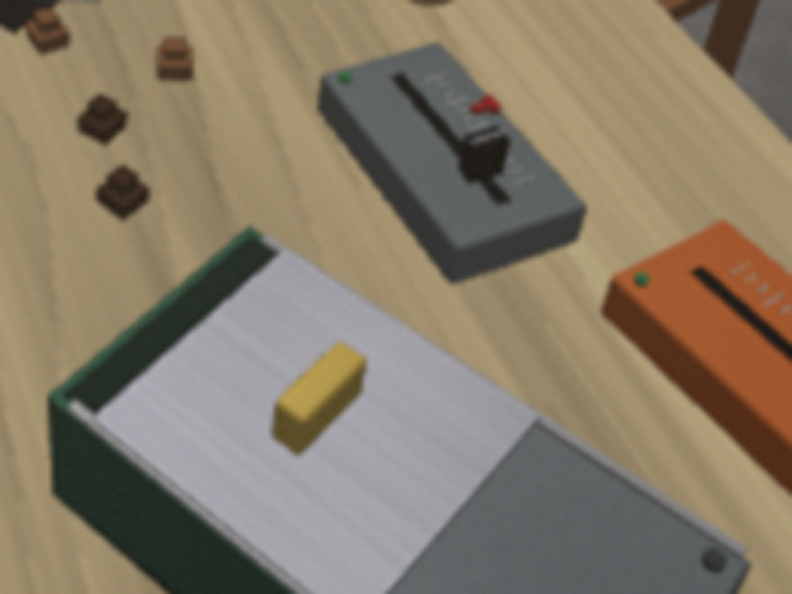

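The crops show four knobs, two light and two dark, all stem-up. The polisher shutter is about 30 mm open. The fader sits near the low end and the red pointer is further toward +y. Next I'll measure poses.

```bash
cat > meas.py <<'E'
from h import *
def rect(pts):
    (c,s,a)=cv2.minAreaRect(np.asarray(pts,np.float32)); return np.array(c).round(1),np.array(s).round(1),round(a,1)
if __name__=="__main__":
    p=load("top0");q=load("side0")
    Wt,Ws=cloud(p),cloud(q)
    def box(W,x0,x1,y0,y1,z0,z1):
        m=(W[...,0]>x0)&(W[...,0]<x1)&(W[...,1]>y0)&(W[...,1]<y1)&(W[...,2]>z0)&(W[...,2]<z1); return m
    for n,W in(("top",Wt),("side",Ws)):
        print(n,"bench noise",np.nanstd(W[box(W,330,380,0,200,-15,15)][:,2]))
        # knobs: everything 8..35 mm high in an area
        m=box(W,330,620,-60,215,8,40).astype(np.uint8)
        k,lab,st,ce=cv2.connectedComponentsWithStats(m,connectivity=8)
        for i in range(1,k):
            if st[i,4]>12:
                P=W[lab==i]; print("  blob",ce[i].round(0),st[i,4],rect(P[:,:2]),P[:,2].max().round(0),p["image"][lab==i].mean(0).round() if n=="top" else "")
        for nm,b in dict(tray=(340,580,200,450,38,60),handle=(340,600,200,480,75,105),grip=(380,520,-400,-240,125,150),box=(560,800,-200,40,34,46),fader=(560,800,-200,40,60,85),plate=(250,700,-560,-150,101,111)).items():
            P=W[box(W,*b)]
            if len(P): print("  ",nm,len(P),rect(P[:,:2]),np.median(P[:,:2],0).round(1),"z",np.percentile(P[:,2],[5,50,95]).round(1))
    print("cams",[-e["extrinsics"][:3,:3].T@e["extrinsics"][:3,3] for e in(p,q)])
E
python3 meas.py
```

```text
top bench noise 3.5186131857302474
  blob [223. 171.] 37 (array([614.2, 201.1]), array([10.5, 27.4]), 2.4) 40.0 [93. 64. 42.]
  blob [295. 173.] 113 (array([610.7, -21.7]), array([17.6, 74.6]), 0.9) 40.0 [71. 74. 73.]
  blob [257. 205.] 95 (array([510.8,  93.7]), array([30.3, 31.7]), 69.9) 38.0 [108.  72.  41.]
  blob [220. 220.] 37 (array([458.5, 210.4]), array([18.1, 42.9]), 74.8) 38.0 [136. 134. 139.]
  blob [273. 231.] 97 (array([432.5,  43.8]), array([29.6, 29.6]), 36.6) 36.0 [62. 41. 25.]
  blob [235. 234.] 99 (array([420.8, 160.2]), array([30.8, 29.5]), 10.6) 36.0 [109.  73.  42.]
  blob [299. 234.] 100 (array([424.2, -36.3]), array([30. , 30.4]), 27.9) 35.0 [65. 44. 28.]
   tray 299 (array([444.5, 306.7]), array([175.9, 149.9]), 66.5) [480.5 354.6] z [40.  49.7 56.1]
   handle 177 (array([481.6, 392.4]), array([23.6, 55.8]), 66.8) [480. 391.] z [ 83.5  96.6 102. ]
   grip 181 (array([ 446.9, -322.3]), array([59.6, 23.5]), 29.9) [ 446.6 -321.4] z [129.9 139.5 144.6]
   box 1962 (array([664. , -80.7]), array([111.8, 200. ]), 5.0) [661.5 -76.2] z [35.1 39.8 44.6]
   fader 67 (ar
[... 798 characters left out ...]
ay([446.2, 308.3]), array([194.6, 151.1]), 66.5) [471.3 363.4] z [39.  47.9 55.6]
   handle 151 (array([481. , 384.6]), array([30. , 55.3]), 60.4) [478.1 380.8] z [76.8 92.  99.6]
   grip 348 (array([ 446. , -329.5]), array([59.4, 22. ]), 29.7) [ 443.4 -332.7] z [128.  138.7 140.9]
   box 2004 (array([662.4, -86.6]), array([112.1, 202.2]), 4.6) [655.8 -92.1] z [36.7 39.5 42.1]
   fader 111 (array([ 666.6, -129.4]), array([33.3, 19.2]), 2.5) [ 664.6 -133.3] z [62.4 73.7 78. ]
   plate 7019 (array([ 468.2, -367.5]), array([183.2, 334.5]), 29.3) [ 442.  -348.1] z [102.7 105.4 107.5]
cams [array([ 274.27762558,   26.25235716, 1566.06639928]), array([ 192.17637671, -766.91315588,  795.09812301])]
```

```bash
python3 - <<'E'
from meas import *
p=load("top0");q=load("side0")
for n,P in(("top",p),("side",q)):
    W=cloud(P); m=(abs(W[...,0])<200)&(abs(W[...,1])<200)&(W[...,2]>8)&(W[...,2]<400)
    print(n, np.histogram(W[m][:,2],20))
    m2=m&(W[...,2]<40); A=W[m2]; print(A[:,0].min(),A[:,0].max(),A[:,1].min(),A[:,1].max(), rect(A[:,:2]))
crop(p,"t3",230,320,350,420,5); crop(q,"s3",50,230,190,330,5)
E
```

```text
top (array([2068,   70,   17,   12,    8,   11,   11,   12,   12,    8,    0,
         33,   20,   33,   47,   79,  188,  329,  542, 2306]), array([  8.00740178,  27.39045551,  46.77350924,  66.15656297,
        85.53961669, 104.92267042, 124.30572415, 143.68877788,
       163.07183161, 182.45488534, 201.83793907, 221.2209928 ,
       240.60404653, 259.98710026, 279.37015399, 298.75320772,
       318.13626145, 337.51931518, 356.90236891, 376.28542264,
       395.66847637]))
-118.34539314677143 198.3858739819409 -199.86354344958386 197.65952096810568 (array([39.4, -1.7]), array([316.3, 397.6]), 0.3)
side (array([3411,  350,  344,  378,  389,  434,  429,  441,  451,  489,  498,
        522,  466,  714,  967, 1137, 1300, 1400, 1687, 2923]), array([  8.02884008,  27.62423324,  47.21962641,  66.81501958,
        86.41041275, 106.00580591, 125.60119908, 145.19659225,
       164.79198541, 184.38737858, 203.98277175, 223.57816492,
       243.17355808, 262.76895125, 282.36434442, 301.95973758,
       321.55513075, 341.15052392, 360.74591709, 380.34131025,
       399.93670342]))
-110.44737034537354 197.83655439812537 -199.9515956625524 107.14442906002989 (array([ 38.4, -52.7]), array([299.1, 314.6]), 3.7)
```

View pics/t3.png

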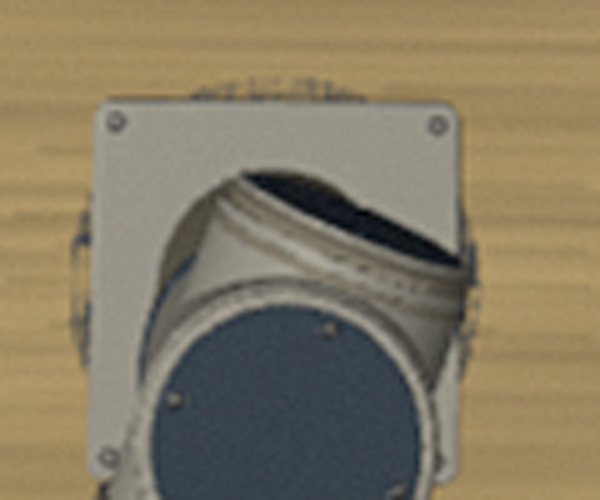

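View pics/s3.png

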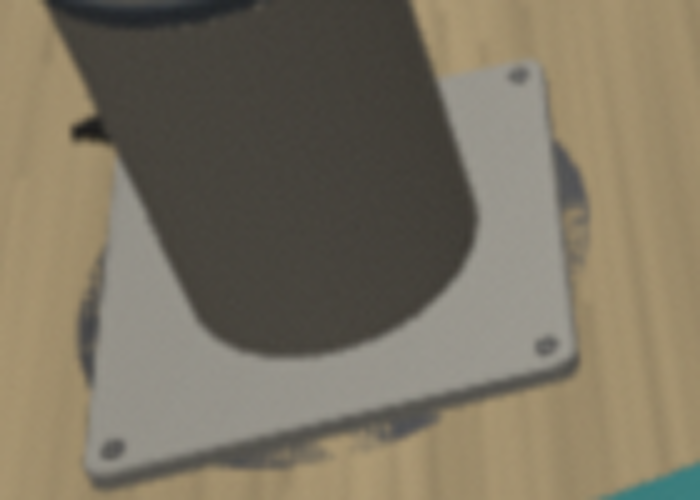

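```bash
python3 - <<'E'
from meas import *
p=load("top0");q=load("side0")
for h in(10,15,20):
  for P,S,o in((p,[(116,121),(437,124),(109,457)],(230,320)),(q,[(517,75),(546,345),(112,449)],(50,230))):
    print(h,[ray(P,((a+.5)/5+o[0]-.5,(b+.5)/5+o[1]-.5),h)[:2].round(1) for a,b in S])
for n,P in(("top",p),("side",q)):
    W=cloud(P); m=(abs(W[...,0])<100)&(abs(W[...,1])<100)&(W[...,2]<40)&(W[...,2]>-20)
    print(np.median(W[m][:,2]))
E
```

```text
10 [array([93.9, 98.1]), array([ 94.7, -93.1]), array([-98.,  98.])]
10 [array([93.9, 98.2]), array([ 94.5, -93.6]), array([-98. , -93.9])]
15 [array([94.5, 97.9]), array([ 95.3, -92.8]), array([-96.8,  97.8])]
15 [array([94.5, 92.7]), array([ 95.1, -97.9]), array([-96.2, -98.2])]
20 [array([95.1, 97.7]), array([ 95.9, -92.4]), array([-95.6,  97.5])]
20 [array([95.1, 87.2]), array([  95.8, -102.2]), array([ -94.3, -102.5])]
12.455285865330273
12.359115285762558
```

```bash
cat > go.py <<'E'
# usage: python3 go.py x y z(tip) yaw_of_tool_y_deg   (fingertip target, tool down) -> tool-axis deltas
import sys
from h import *
from scipy.spatial.transform import Rotation as R
def state():
    o=ctrl.get_obs(); return o,np.array(o["ee_pos"]),R.from_rotvec(o["orientation"])
def yawy(r): a=r.apply([0,1,0]); return np.degrees(np.arctan2(a[1],a[0]))
def Rdown(yaw): # tool y at yaw, z down
    a=np.radians(yaw); y=np.array([np.cos(a),np.sin(a),0]); z=np.array([0,0,-1.]); x=np.cross(y,z); return R.from_matrix(np.stack([x,y,z],1))
def report(T,Rt):
    o,t,r=state()
    d=r.inv().apply(np.array(T)-t); rv=(r.inv()*Rt).as_rotvec(degrees=True)
    print("t",round(o["t"],2),"now tcp",t.round(1),"tooly",round(yawy(r),1),"w",round(o["width"],1),"F",o["ft_force"].round(1))
    n=int(np.ceil(max(np.linalg.norm(d)/60,np.linalg.norm(rv)/10.5,1)))
    print("delta mm",d.round(1),"rot deg",rv.round(2),"rows",n,"per row m",(d/n/1000).round(4),"deg",(rv/n).round(2))
if __name__=="__main__":
    x,y,z,yaw=map(float,sys.argv[1:5])
    _,_,r=state()
    if len(sys.argv)<6: # choose nearer half turn
        yaw=min((yaw+180*k for k in range(-4,5)),key=lambda a:abs(a-yawy(r)))
    report([x,y,z+182],Rdown(yaw))
E
python3 go.py 510 91 100 70; python3 -c "
from workcell import ctrl,viewer
print([a for a in dir(ctrl) if a[0]!='_'],ctrl.finger_overhang)"
```

```text
t 1.1 now tcp [211.8 588.  404.7] tooly 70.2 w 87.7 F [ 0.  -0.  -0.1]
delta mm [-449.  -366.5  122.7] rot deg [-0.    0.    0.19] rows 10 per row m [-0.0449 -0.0367  0.0123] deg [-0.    0.    0.02]
['Unreachable', 'close_job', 'finger_overhang', 'get_obs'] 182.0
```

```bash
python3 -m handwheel '[{"tx":-0.045,"ty":-0.0367,"tz":0.01},{"tx":-0.045,"ty":-0.0367,"tz":0.01},{"tx":-0.045,"ty":-0.0367,"tz":0.01},{"tx":-0.045,"ty":-0.0367,"tz":0.01},{"tx":-0.045,"ty":-0.0367,"tz":0.01},{"tx":-0.045,"ty":-0.0367,"tz":0.01},{"tx":-0.045,"ty":-0.0367,"tz":0.01},{"tx":-0.045,"ty":-0.0367,"tz":0.01}]'; python3 go.py 510 91 100 70
```

```text
t 1.1 now tcp [211.8 588.  404.7] tooly 70.2 w 87.7 F [ 0.  -0.  -0.1]
delta mm [-449.  -366.5  122.7] rot deg [-0.    0.    0.19] rows 10 per row m [-0.0449 -0.0367  0.0123] deg [-0.    0.    0.02]$[0]: bad value
```

```bash
python3 -m handwheel '[{"gripper":0,"tx":-0.045,"ty":-0.0367,"tz":0.01,"rx":0,"ry":0,"rz":0},{"gripper":0,"tx":-0.045,"ty":-0.0367,"tz":0.01,"rx":0,"ry":0,"rz":0},{"gripper":0,"tx":-0.045,"ty":-0.0367,"tz":0.01,"rx":0,"ry":0,"rz":0},{"gripper":0,"tx":-0.045,"ty":-0.0367,"tz":0.01,"rx":0,"ry":0,"rz":0}]'; python3 go.py 510 91 100 70
```

```text
t: 1.6
ee_pos: [332.1, 387.4, 364.6]
orientation: [0.54, 3.094, 0.001]
ft_force: [0.3, 0.4, 0.1]
width: 87.9
t 1.6 now tcp [332.1 387.4 364.6] tooly 70.2 w 87.9 F [0.3 0.4 0.1]
delta mm [-267.7 -218.7   82.6] rot deg [0.04 0.02 0.22] rows 6 per row m [-0.0446 -0.0365  0.0138] deg [0.01 0.   0.04]
```

```bash
python3 -m handwheel '[{"gripper":0,"tx":-0.0446,"ty":-0.0365,"tz":0.0138,"rx":0,"ry":0,"rz":0},{"gripper":0,"tx":-0.0446,"ty":-0.0365,"tz":0.0138,"rx":0,"ry":0,"rz":0},{"gripper":0,"tx":-0.0446,"ty":-0.0365,"tz":0.0138,"rx":0,"ry":0,"rz":0},{"gripper":0,"tx":-0.0446,"ty":-0.0365,"tz":0.0138,"rx":0,"ry":0,"rz":0},{"gripper":0,"tx":-0.0446,"ty":-0.0365,"tz":0.0138,"rx":0,"ry":0,"rz":0},{"gripper":0,"tx":-0.0446,"ty":-0.0365,"tz":0.0138,"rx":0,"ry":0,"rz":0}]'; python3 go.py 510 91 100 70; python3 - <<'E'
from h import *
for n in("top","side"):
    p=snap(n); np.savez(f"pics/{n}1.npz",**p)
    t=np.array(ctrl.get_obs()["ee_pos"]); 
    for d in(182,163,0): print(n,d,proj(p,t-[0,0,d]).round(1))
    u,v=proj(p,t-[0,0,150]).round().astype(int); crop(p,n+"1",max(u-80,0),max(v-60,0),u+80,v+60,4); print(u-80,v-60)
E
```

```text
t: 2.35
ee_pos: [509.9, 90.4, 281.7]
orientation: [0.54, 3.094, 0.001]
ft_force: [0.5, 0.8, 0.5]
width: 87.9
t 2.35 now tcp [509.9  90.4 281.7] tooly 70.2 w 87.9 F [0.5 0.8 0.5]
delta mm [ 0.1  0.6 -0.3] rot deg [0.03 0.04 0.18] rows 1 per row m [ 0.0001  0.0006 -0.0003] deg [0.03 0.04 0.18]
top 182 [258.6 200.3]
top 163 [258.4 199.3]
top 0 [256.  188.9]
178 139
side 182 [299.3 192.8]
side 163 [299.5 187.4]
side 0 [301.2 135.5]
220 124
```

View pics/top1.png

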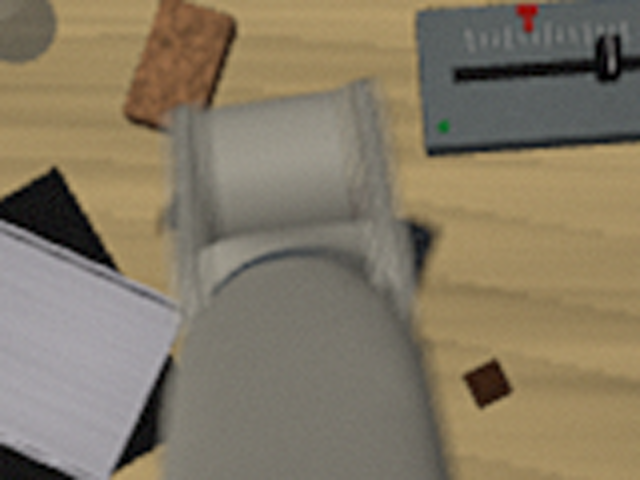

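View pics/side1.png

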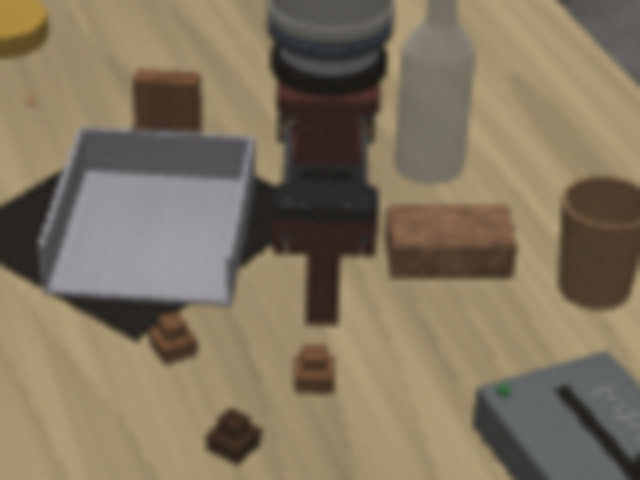

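```bash
python3 - <<'E'
from h import *
p=load("side1");t=np.array([509.9,90.4,99.7]);a=np.radians(70.2);y=np.array([np.cos(a),np.sin(a),0])
for s in(-57.5,-44): print(s,proj(p,t+s*y), proj(p,t+s*y+[0,0,20]))
# depth-based: cloud of the finger in side
W=cloud(p); 
for (u,v) in [(300,200),(300,196),(300,190),(297,200),(303,200)]: print((u,v),W[v,u].round(1), ((W[v,u]-t)@y).round(1), ((W[v,u]-t)@np.array([-y[1],y[0],0])).round(1))
crop(p,"s4",280,170,330,215,12)
E
```

```text
-57.5 [298.49754248 205.08541607] [298.67952598 199.28204398]
-44 [298.54592299 201.97087761] [298.72675642 196.18587803]
(300, 200) [493.9  35.5 117. ] -57.1 -3.6
(300, 196) [492.6  32.8 132.9] -60.1 -3.2
(300, 190) [492.2  33.4 152.4] -59.6 -2.7
(297, 200) [487.5  41.1 114.3] -54.0 4.4
(303, 200) [502.   33.9 116.3] -55.8 -11.7
```

View pics/s4.png

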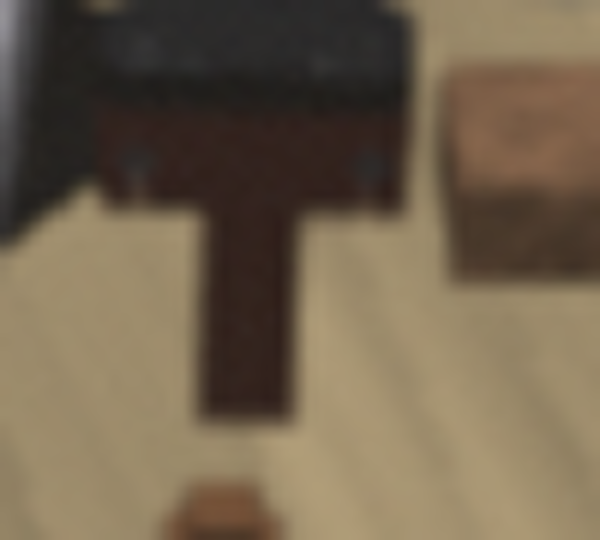

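The side crop shows the near fingertip about 2 px (4 mm) right of the projection. I'll use that as a local correction and descend on knob A.

```bash
python3 go.py 507 90 40 70; python3 -m handwheel '[{"gripper":0,"tx":0.002,"ty":-0.001,"tz":0.03,"rx":0,"ry":0,"rz":0},{"gripper":0,"tx":0,"ty":0,"tz":0.03,"rx":0,"ry":0,"rz":0},{"gripper":0,"tx":0,"ty":0,"tz":0.02,"rx":0,"ry":0,"rz":0},{"gripper":0,"tx":0,"ty":0,"tz":0,"rx":0,"ry":0,"rz":0}]'; python3 - <<'E'
from h import *
p=snap("side"); np.savez("pics/side2.npz",**p); crop(p,"s5",270,180,330,225,12)
t=np.array(ctrl.get_obs()["ee_pos"])-[0,0,182]
print(proj(p,t-57.5*np.array([.339,.941,0])))
E
```

```text
t 2.45 now tcp [511.   88.2 281. ] tooly 69.9 w 87.8 F [-0.6  1.1 -0. ]
delta mm [ 4.4  0.3 59. ] rot deg [-0.02  0.04 -0.1 ] rows 1 per row m [0.0044 0.0003 0.059 ] deg [-0.02  0.04 -0.1 ]
t: 2.95
ee_pos: [506.0, 92.3, 200.9]
orientation: [-0.539, -3.092, 0.001]
ft_force: [0.2, 0.4, -0.4]
width: 87.7
[296.43063538 226.79284409]
```

View pics/s5.png

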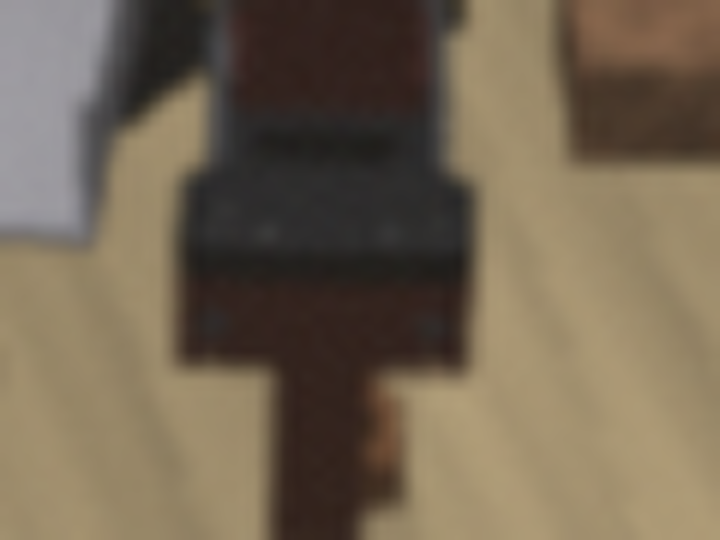

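```bash
python3 -m handwheel '[{"gripper":0,"tx":-0.0035,"ty":0,"tz":0.014,"rx":0,"ry":0,"rz":0},{"gripper":0,"tx":0,"ty":0,"tz":0,"rx":0,"ry":0,"rz":0},{"gripper":0.9,"tx":0,"ty":0,"tz":0,"rx":0,"ry":0,"rz":0},{"gripper":0.9,"tx":0,"ty":0,"tz":0,"rx":0,"ry":0,"rz":0},{"gripper":0.9,"tx":0,"ty":0,"tz":0,"rx":0,"ry":0,"rz":0},{"gripper":0.9,"tx":0,"ty":0,"tz":0,"rx":0,"ry":0,"rz":0}]'; python3 go.py 509.5 90 5 70
```

```text
t: 3.75
ee_pos: [510.1, 90.7, 188.0]
orientation: [0.54, 3.094, 0.0]
ft_force: [0.1, 0.0, -0.0]
width: 51.2
t 3.75 now tcp [510.1  90.7 188. ] tooly 70.2 w 51.2 F [ 0.1  0.  -0. ]
delta mm [ 0.3 -0.8  1. ] rot deg [0.01 0.01 0.19] rows 1 per row m [ 0.0003 -0.0008  0.001 ] deg [0.01 0.01 0.19]
```

```bash
python3 -m handwheel '[{"gripper":0.9,"tx":0,"ty":0,"tz":0,"rx":0,"ry":0,"rz":0},{"gripper":0.9,"tx":0,"ty":0,"tz":0,"rx":0,"ry":0,"rz":0},{"gripper":0.9,"tx":0,"ty":0,"tz":0,"rx":0,"ry":0,"rz":0},{"gripper":0.9,"tx":0,"ty":0,"tz":-0.05,"rx":0,"ry":0,"rz":0},{"gripper":0.9,"tx":0,"ty":0,"tz":-0.05,"rx":0,"ry":0,"rz":0}]'; python3 go.py 432.1 350.2 100 66.6
```

```text
t: 4.38
ee_pos: [509.7, 90.7, 288.3]
orientation: [-0.54, -3.093, 0.001]
ft_force: [1.1, 0.6, -0.6]
width: 29.8
t 4.38 now tcp [509.7  90.7 288.3] tooly 70.2 w 29.8 F [ 1.1  0.6 -0.6]
delta mm [161.  217.9   6.4] rot deg [-0.06 -0.11  3.59] rows 5 per row m [0.0322 0.0436 0.0013] deg [-0.01 -0.02  0.72]
```

```bash
python3 -m handwheel '[{"gripper":0.9,"tx":0.0322,"ty":0.0436,"tz":0,"rx":0,"ry":0,"rz":0},{"gripper":0.9,"tx":0.0322,"ty":0.0436,"tz":0,"rx":0,"ry":0,"rz":0},{"gripper":0.9,"tx":0.0322,"ty":0.0436,"tz":0,"rx":0,"ry":0,"rz":0},{"gripper":0.9,"tx":0.0322,"ty":0.0436,"tz":0,"rx":0,"ry":0,"rz":0},{"gripper":0.9,"tx":0.0322,"ty":0.0436,"tz":0,"rx":0,"ry":0,"rz":0},{"gripper":0.9,"tx":0,"ty":0,"tz":0.025,"rx":0,"ry":0,"rz":3.6},{"gripper":0.9,"tx":0,"ty":0,"tz":0,"rx":0,"ry":0,"rz":0}]'; python3 go.py 432.1 350.2 24 66.6; python3 - <<'E'
from h import *
p=snap("side","s6")
p=snap("top","t6")
E
```

```text
t: 5.25
ee_pos: [431.4, 350.4, 261.4]
orientation: [-0.634, -3.075, 0.005]
ft_force: [-0.3, -0.0, -0.3]
width: 30.0
t 5.25 now tcp [431.4 350.4 261.4] tooly 66.7 w 30.0 F [-0.3 -0.  -0.3]
delta mm [-0.9  0.3 55.4] rot deg [-0.19 -0.1   0.09] rows 1 per row m [-0.0009  0.0003  0.0554] deg [-0.19 -0.1   0.09]
```

View pics/s6.png

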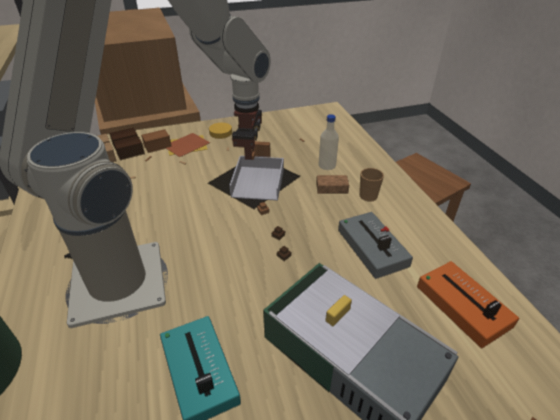

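View pics/t6.png

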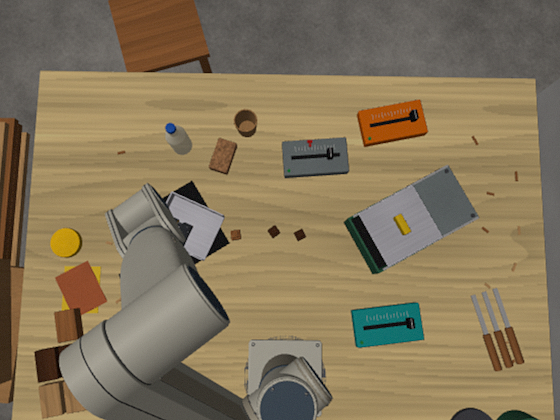

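Both views show the gripper over the tray's back-left part, in side at (247,145). Three knobs remain in a row. I'll lower and release.

```bash
python3 -m handwheel '[{"gripper":0.9,"tx":0,"ty":0,"tz":0.03,"rx":0,"ry":0,"rz":0},{"gripper":0.9,"tx":0,"ty":0,"tz":0.025,"rx":0,"ry":0,"rz":0},{"gripper":0.9,"tx":0,"ty":0,"tz":0,"rx":0,"ry":0,"rz":0},{"gripper":0.5,"tx":0,"ty":0,"tz":0,"rx":0,"ry":0,"rz":0},{"gripper":0.5,"tx":0,"ty":0,"tz":0,"rx":0,"ry":0,"rz":0},{"gripper":0.5,"tx":0,"ty":0,"tz":-0.04,"rx":0,"ry":0,"rz":0},{"gripper":0.2,"tx":0,"ty":0,"tz":-0.05,"rx":0,"ry":0,"rz":0}]'; python3 go.py 420.5 157.5 100 10.6;python3 - <<'E'
from h import *
p=snap("side"); crop(p,"s7",200,100,350,220,5)
E
```

```text
t: 6.22
ee_pos: [432.2, 350.1, 298.9]
orientation: [-0.637, -3.075, 0.002]
ft_force: [0.7, 0.7, 0.2]
width: 50.6
t 6.22 now tcp [432.2 350.1 298.9] tooly 66.6 w 50.6 F [0.7 0.7 0.2]
delta mm [ -65.8 -181.4   17.1] rot deg [-0.08 -0.   55.99] rows 6 per row m [-0.011  -0.0302  0.0028] deg [-0.01 -0.    9.33]
```

View pics/s7.png

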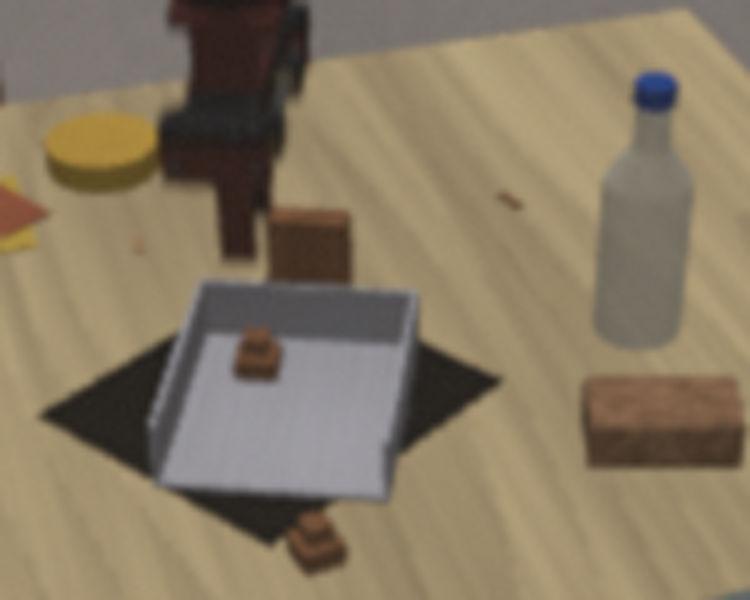

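Knob A stands in the tray at about (258,355) in the crop. Next is knob B at (420.5, 157.5).

```bash
python3 -m handwheel '[{"gripper":0.3,"tx":-0.0165,"ty":-0.0454,"tz":0,"rx":0,"ry":0,"rz":0},{"gripper":0.3,"tx":-0.0165,"ty":-0.0454,"tz":0,"rx":0,"ry":0,"rz":0},{"gripper":0.3,"tx":-0.0165,"ty":-0.0454,"tz":0,"rx":0,"ry":0,"rz":0},{"gripper":0.3,"tx":-0.0165,"ty":-0.0454,"tz":0,"rx":0,"ry":0,"rz":0},{"gripper":0.3,"tx":0,"ty":0,"tz":0.01,"rx":0,"ry":0,"rz":-8.5},{"gripper":0.3,"tx":0,"ty":0,"tz":0.01,"rx":0,"ry":0,"rz":-8.5},{"gripper":0.3,"tx":0,"ty":0,"tz":0.01,"rx":0,"ry":0,"rz":-8.5},{"gripper":0.3,"tx":0,"ty":0,"tz":0.01,"rx":0,"ry":0,"rz":-8.5}]';python3 -m handwheel '[{"gripper":0.3,"tx":0,"ty":0,"tz":0,"rx":0,"ry":0,"rz":0}]'; python3 go.py 420.5 157.5 5 100.6; python3 - <<'E'
from h import *
p=snap("side"); crop(p,"s8",210,150,360,270,5)
E
```

```text
t: 7.28
ee_pos: [421.1, 157.5, 258.4]
orientation: [-0.297, 3.126, 0.001]
ft_force: [-0.2, 0.2, -0.3]
width: 61.7
t: 7.4
ee_pos: [420.8, 157.4, 258.0]
orientation: [-0.288, 3.128, 0.0]
ft_force: [-0.0, 0.3, -0.4]
width: 61.5
t 7.4 now tcp [420.8 157.4 258. ] tooly 100.5 w 61.5 F [-0.   0.3 -0.4]
delta mm [ 0.3  0.1 71. ] rot deg [ 0.    0.   -0.09] rows 2 per row m [0.0002 0.0001 0.0355] deg [ 0.    0.   -0.04]
```

View pics/s8.png

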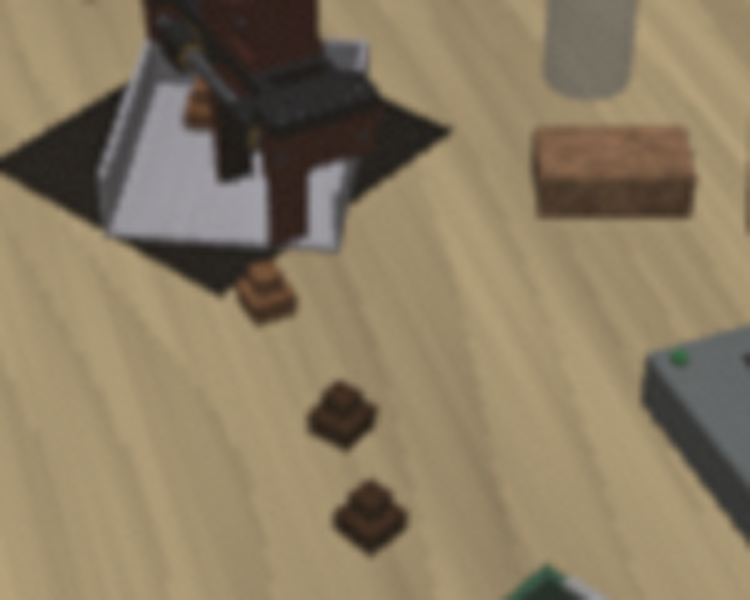

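The open fingers straddle the line of sight to knob B, with the knob at crop (265,292). Descending, gripping and lifting.

```bash
python3 -m handwheel '[{"gripper":0.3,"tx":0,"ty":0,"tz":0.035,"rx":0,"ry":0,"rz":0},{"gripper":0.3,"tx":0,"ty":0,"tz":0.0355,"rx":0,"ry":0,"rz":0},{"gripper":0.9,"tx":0,"ty":0,"tz":0,"rx":0,"ry":0,"rz":0},{"gripper":0.9,"tx":0,"ty":0,"tz":0,"rx":0,"ry":0,"rz":0},{"gripper":0.9,"tx":0,"ty":0,"tz":0,"rx":0,"ry":0,"rz":0},{"gripper":0.9,"tx":0,"ty":0,"tz":0,"rx":0,"ry":0,"rz":0},{"gripper":0.9,"tx":0,"ty":0,"tz":-0.045,"rx":0,"ry":0,"rz":0},{"gripper":0.9,"tx":0,"ty":0,"tz":-0.045,"rx":0,"ry":0,"rz":0}]'; python3 go.py 487.1 326.4 80 66.6
```

```text
t: 8.45
ee_pos: [420.5, 157.4, 278.3]
orientation: [0.289, -3.127, 0.001]
ft_force: [0.3, 0.9, 0.1]
width: 29.6
t 8.45 now tcp [420.5 157.4 278.3] tooly 100.6 w 29.6 F [0.3 0.9 0.1]
delta mm [-96.5 153.9  16.1] rot deg [-0.04 -0.08 33.97] rows 4 per row m [-0.0241  0.0385  0.004 ] deg [-0.01 -0.02  8.49]
```

```bash
python3 -m handwheel '[{"gripper":0.9,"tx":-0.0241,"ty":0.0385,"tz":0,"rx":0,"ry":0,"rz":0},{"gripper":0.9,"tx":-0.0241,"ty":0.0385,"tz":0,"rx":0,"ry":0,"rz":0},{"gripper":0.9,"tx":-0.0241,"ty":0.0385,"tz":0,"rx":0,"ry":0,"rz":0},{"gripper":0.9,"tx":-0.0241,"ty":0.0385,"tz":0,"rx":0,"ry":0,"rz":0},{"gripper":0.9,"tx":0,"ty":0,"tz":0.004,"rx":0,"ry":0,"rz":8.5},{"gripper":0.9,"tx":0,"ty":0,"tz":0.004,"rx":0,"ry":0,"rz":8.5},{"gripper":0.9,"tx":0,"ty":0,"tz":0.004,"rx":0,"ry":0,"rz":8.5},{"gripper":0.9,"tx":0,"ty":0,"tz":0.004,"rx":0,"ry":0,"rz":8.5}]'; python3 go.py 487.1 326.4 24 66.6
```

```text
t: 9.45
ee_pos: [487.1, 326.5, 261.4]
orientation: [-0.645, -3.075, 0.0]
ft_force: [0.3, 0.5, -0.1]
width: 29.8
t 9.45 now tcp [487.1 326.5 261.4] tooly 66.3 w 29.8 F [ 0.3  0.5 -0.1]
delta mm [-0.1 -0.1 55.4] rot deg [-0.01 -0.   -0.31] rows 1 per row m [-0.0001 -0.0001  0.0554] deg [-0.01 -0.   -0.31]
```

```bash
python3 -m handwheel '[{"gripper":0.9,"tx":0,"ty":0,"tz":0.03,"rx":0,"ry":0,"rz":0},{"gripper":0.9,"tx":0,"ty":0,"tz":0.025,"rx":0,"ry":0,"rz":0},{"gripper":0.9,"tx":0,"ty":0,"tz":0,"rx":0,"ry":0,"rz":0},{"gripper":0.5,"tx":0,"ty":0,"tz":0,"rx":0,"ry":0,"rz":0},{"gripper":0.5,"tx":0,"ty":0,"tz":0,"rx":0,"ry":0,"rz":0},{"gripper":0.5,"tx":0,"ty":0,"tz":-0.04,"rx":0,"ry":0,"rz":0},{"gripper":0.2,"tx":0,"ty":0,"tz":-0.04,"rx":0,"ry":0,"rz":0}]'; python3 go.py 431.8 40.5 80 37.5
```

```text
t: 10.32
ee_pos: [487.3, 326.5, 287.9]
orientation: [0.637, 3.076, 0.0]
ft_force: [1.1, -0.6, -0.4]
width: 50.9
t 10.32 now tcp [487.3 326.5 287.9] tooly 66.6 w 50.9 F [ 1.1 -0.6 -0.4]
delta mm [ -62.8 -284.5   25.9] rot deg [1.000e-02 0.000e+00 2.908e+01] rows 5 per row m [-0.0126 -0.0569  0.0052] deg [0.   0.   5.82]
```

```bash
python3 -m handwheel '[{"gripper":0.1,"tx":-0.0126,"ty":-0.0569,"tz":0,"rx":0,"ry":0,"rz":0},{"gripper":0.1,"tx":-0.0126,"ty":-0.0569,"tz":0,"rx":0,"ry":0,"rz":0},{"gripper":0.1,"tx":-0.0126,"ty":-0.0569,"tz":0,"rx":0,"ry":0,"rz":0},{"gripper":0.1,"tx":-0.0126,"ty":-0.0569,"tz":0,"rx":0,"ry":0,"rz":0},{"gripper":0.1,"tx":-0.0126,"ty":-0.0569,"tz":0,"rx":0,"ry":0,"rz":0},{"gripper":0.1,"tx":0,"ty":0,"tz":0.008,"rx":0,"ry":0,"rz":9.7},{"gripper":0.1,"tx":0,"ty":0,"tz":0.008,"rx":0,"ry":0,"rz":9.7},{"gripper":0.1,"tx":0,"ty":0,"tz":0.008,"rx":0,"ry":0,"rz":9.7}]';python3 -m handwheel '[{"gripper":0.1,"tx":0,"ty":0,"tz":0,"rx":0,"ry":0,"rz":0}]'; python3 go.py 431.8 40.5 5 37.5; python3 - <<'E'
from h import *
p=snap("side"); crop(p,"s9",210,140,360,270,4.6)
E
```

```text
t: 11.32
ee_pos: [432.4, 40.1, 263.1]
orientation: [1.398, 2.811, 0.002]
ft_force: [-0.6, 0.7, 0.8]
width: 79.1
t: 11.45
ee_pos: [432.1, 40.4, 262.7]
orientation: [1.388, 2.818, 0.0]
ft_force: [0.5, -0.3, 0.1]
width: 79.1
t 11.45 now tcp [432.1  40.4 262.7] tooly 37.6 w 79.1 F [ 0.5 -0.3  0.1]
delta mm [ 0.3 -0.2 75.7] rot deg [0.02 0.01 0.06] rows 2 per row m [ 0.0001 -0.0001  0.0379] deg [0.01 0.01 0.03]
```

View pics/s9.png

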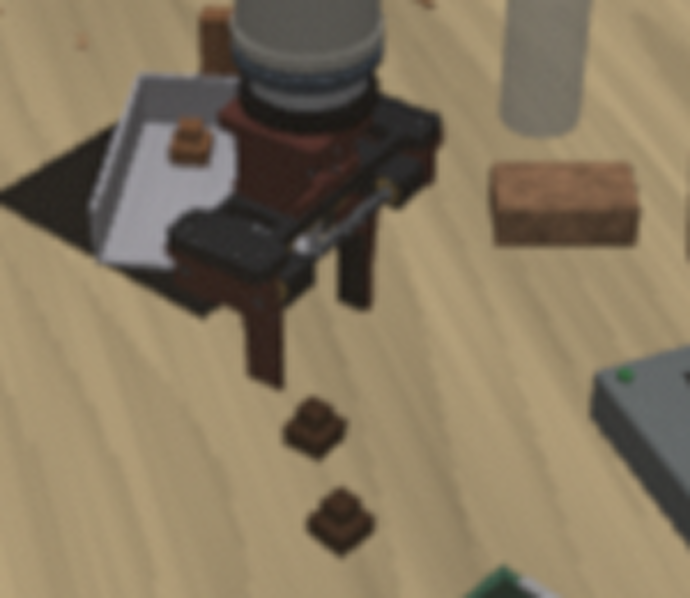

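The fingers are centred over knob C at crop (315,428), and knob A is still in the tray. Descending.

```bash
python3 -m handwheel '[{"gripper":0.3,"tx":0,"ty":0,"tz":0.038,"rx":0,"ry":0,"rz":0},{"gripper":0.3,"tx":0,"ty":0,"tz":0.038,"rx":0,"ry":0,"rz":0},{"gripper":0.9,"tx":0,"ty":0,"tz":0,"rx":0,"ry":0,"rz":0},{"gripper":0.9,"tx":0,"ty":0,"tz":0,"rx":0,"ry":0,"rz":0},{"gripper":0.9,"tx":0,"ty":0,"tz":0,"rx":0,"ry":0,"rz":0},{"gripper":0.9,"tx":0,"ty":0,"tz":0,"rx":0,"ry":0,"rz":0},{"gripper":0.9,"tx":0,"ty":0,"tz":-0.045,"rx":0,"ry":0,"rz":0},{"gripper":0.9,"tx":0,"ty":0,"tz":-0.045,"rx":0,"ry":0,"rz":0}]'; python3 go.py 409.9 298.8 80 66.6
```

```text
t: 12.5
ee_pos: [431.8, 40.4, 277.7]
orientation: [-1.389, -2.817, 0.001]
ft_force: [1.3, 0.2, -0.6]
width: 29.6
t 12.5 now tcp [431.8  40.4 277.7] tooly 37.5 w 29.6 F [ 1.3  0.2 -0.6]
delta mm [218.3 139.9  15.7] rot deg [ -0.03  -0.03 -29.09] rows 5 per row m [0.0437 0.028  0.0031] deg [-0.01 -0.01 -5.82]
```

```bash
python3 -m handwheel '[{"gripper":0.9,"tx":0.0437,"ty":0.028,"tz":0,"rx":0,"ry":0,"rz":0},{"gripper":0.9,"tx":0.0437,"ty":0.028,"tz":0,"rx":0,"ry":0,"rz":0},{"gripper":0.9,"tx":0.0437,"ty":0.028,"tz":0,"rx":0,"ry":0,"rz":0},{"gripper":0.9,"tx":0.0437,"ty":0.028,"tz":0,"rx":0,"ry":0,"rz":0},{"gripper":0.9,"tx":0.0437,"ty":0.028,"tz":0,"rx":0,"ry":0,"rz":0},{"gripper":0.9,"tx":0,"ty":0,"tz":0.005,"rx":0,"ry":0,"rz":-9.7},{"gripper":0.9,"tx":0,"ty":0,"tz":0.005,"rx":0,"ry":0,"rz":-9.7},{"gripper":0.9,"tx":0,"ty":0,"tz":0.005,"rx":0,"ry":0,"rz":-9.7}]'; python3 go.py 409.9 298.8 24 66.6
```

```text
t: 13.5
ee_pos: [410.0, 299.3, 262.0]
orientation: [0.627, 3.078, 0.001]
ft_force: [0.6, 0.6, -0.2]
width: 29.5
t 13.5 now tcp [410.  299.3 262. ] tooly 67.0 w 29.5 F [ 0.6  0.6 -0.2]
delta mm [-0.1 -0.5 56. ] rot deg [0.04 0.03 0.36] rows 1 per row m [-0.0001 -0.0005  0.056 ] deg [0.04 0.03 0.36]
```

```bash
python3 -m handwheel '[{"gripper":0.9,"tx":0,"ty":0,"tz":0.03,"rx":0,"ry":0,"rz":0},{"gripper":0.9,"tx":0,"ty":0,"tz":0.028,"rx":0,"ry":0,"rz":0},{"gripper":0.9,"tx":0,"ty":0,"tz":0,"rx":0,"ry":0,"rz":0},{"gripper":0.5,"tx":0,"ty":0,"tz":0,"rx":0,"ry":0,"rz":0},{"gripper":0.5,"tx":0,"ty":0,"tz":0,"rx":0,"ry":0,"rz":0},{"gripper":0.5,"tx":0,"ty":0,"tz":-0.04,"rx":0,"ry":0,"rz":0},{"gripper":0.2,"tx":0,"ty":0,"tz":-0.04,"rx":0,"ry":0,"rz":0}]'; python3 go.py 423.7 -39.7 80 30; python3 - <<'E'
from h import *
p=snap("side"); crop(p,"s10",200,110,350,270,3.7)
E
```

```text
t: 14.38
ee_pos: [410.1, 299.0, 284.9]
orientation: [0.637, 3.076, 0.0]
ft_force: [0.4, 0.1, 0.1]
width: 50.6
t 14.38 now tcp [410.1 299.  284.9] tooly 66.6 w 50.6 F [0.4 0.1 0.1]
delta mm [-147.  -305.4   22.9] rot deg [1.000e-02 0.000e+00 3.659e+01] rows 6 per row m [-0.0245 -0.0509  0.0038] deg [0.  0.  6.1]
```

View pics/s10.png

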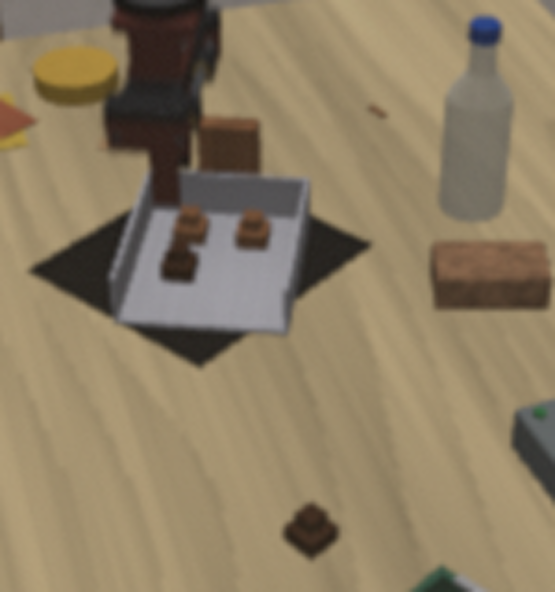

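Three knobs are in the tray, at crop (190,225), (253,230) and (180,262). Knob D is still at (311,530).

```bash
python3 -m handwheel '[{"gripper":0.1,"tx":-0.0245,"ty":-0.0509,"tz":0,"rx":0,"ry":0,"rz":0},{"gripper":0.1,"tx":-0.0245,"ty":-0.0509,"tz":0,"rx":0,"ry":0,"rz":0},{"gripper":0.1,"tx":-0.0245,"ty":-0.0509,"tz":0,"rx":0,"ry":0,"rz":0},{"gripper":0.1,"tx":-0.0245,"ty":-0.0509,"tz":0,"rx":0,"ry":0,"rz":0},{"gripper":0.1,"tx":-0.0245,"ty":-0.0509,"tz":0,"rx":0,"ry":0,"rz":0},{"gripper":0.1,"tx":-0.0245,"ty":-0.0509,"tz":0,"rx":0,"ry":0,"rz":0},{"gripper":0.1,"tx":0,"ty":0,"tz":0.01,"rx":0,"ry":0,"rz":9.2},{"gripper":0.1,"tx":0,"ty":0,"tz":0.01,"rx":0,"ry":0,"rz":9.2}]';python3 -m handwheel '[{"gripper":0.1,"tx":0,"ty":0,"tz":0,"rx":0,"ry":0,"rz":9.2},{"gripper":0.1,"tx":0,"ty":0,"tz":0,"rx":0,"ry":0,"rz":9},{"gripper":0.1,"tx":0,"ty":0,"tz":0,"rx":0,"ry":0,"rz":0}]'; python3 go.py 423.7 -39.7 5 30; python3 - <<'E'
from h import *
p=snap("side"); crop(p,"s11",210,140,360,270,4.6)
E
```

```text
t: 15.42
ee_pos: [423.9, -40.8, 264.1]
orientation: [1.132, 2.928, 0.001]
ft_force: [-0.4, -0.2, -0.2]
width: 79.0
t: 15.8
ee_pos: [423.9, -39.7, 264.0]
orientation: [1.569, 2.72, 0.001]
ft_force: [-0.5, -0.5, 0.7]
width: 79.1
t 15.8 now tcp [423.9 -39.7 264. ] tooly 30.1 w 79.1 F [-0.5 -0.5  0.7]
delta mm [ 0.1 -0.3 77. ] rot deg [0.07 0.05 0.07] rows 2 per row m [ 0.0001 -0.0001  0.0385] deg [0.03 0.03 0.03]
```

View pics/s11.png

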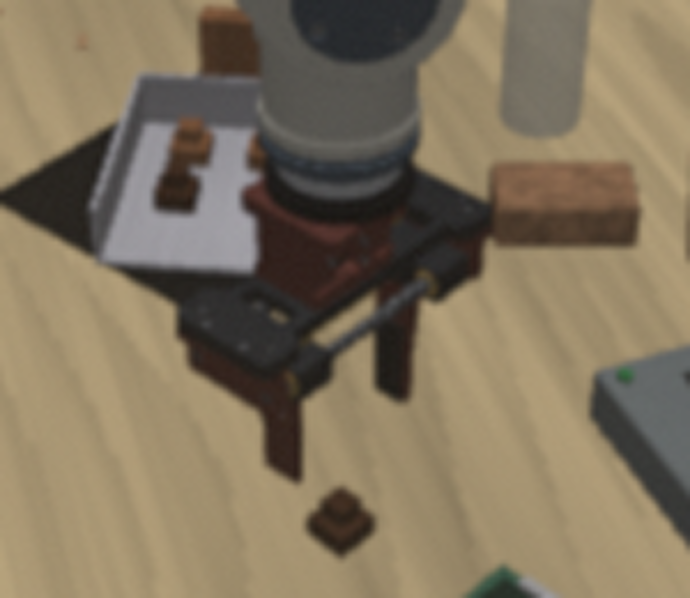

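Centred on knob D, at crop (340,522).

```bash
python3 -m handwheel '[{"gripper":0.3,"tx":0,"ty":0,"tz":0.038,"rx":0,"ry":0,"rz":0},{"gripper":0.3,"tx":0,"ty":0,"tz":0.038,"rx":0,"ry":0,"rz":0},{"gripper":0.9,"tx":0,"ty":0,"tz":0,"rx":0,"ry":0,"rz":0},{"gripper":0.9,"tx":0,"ty":0,"tz":0,"rx":0,"ry":0,"rz":0},{"gripper":0.9,"tx":0,"ty":0,"tz":0,"rx":0,"ry":0,"rz":0},{"gripper":0.9,"tx":0,"ty":0,"tz":0,"rx":0,"ry":0,"rz":0},{"gripper":0.9,"tx":0,"ty":0,"tz":-0.045,"rx":0,"ry":0,"rz":0},{"gripper":0.9,"tx":0,"ty":0,"tz":-0.045,"rx":0,"ry":0,"rz":0}]'; python3 go.py 465 275 80 66.6
```

```text
t: 16.85
ee_pos: [423.5, -39.6, 278.7]
orientation: [-1.57, -2.72, 0.0]
ft_force: [0.9, -1.0, -0.5]
width: 30.0
t 16.85 now tcp [423.5 -39.6 278.7] tooly 30.0 w 30.0 F [ 0.9 -1.  -0.5]
delta mm [251.7 193.3  16.7] rot deg [-2.00e-02 -3.00e-02 -3.66e+01] rows 6 per row m [0.0419 0.0322 0.0028] deg [-0.   -0.01 -6.1 ]
```

```bash
python3 -m handwheel '[{"gripper":0.9,"tx":0.0419,"ty":0.0322,"tz":0,"rx":0,"ry":0,"rz":0},{"gripper":0.9,"tx":0.0419,"ty":0.0322,"tz":0,"rx":0,"ry":0,"rz":0},{"gripper":0.9,"tx":0.0419,"ty":0.0322,"tz":0,"rx":0,"ry":0,"rz":0},{"gripper":0.9,"tx":0.0419,"ty":0.0322,"tz":0,"rx":0,"ry":0,"rz":0},{"gripper":0.9,"tx":0.0419,"ty":0.0322,"tz":0,"rx":0,"ry":0,"rz":0},{"gripper":0.9,"tx":0.0419,"ty":0.0322,"tz":0,"rx":0,"ry":0,"rz":0},{"gripper":0.9,"tx":0,"ty":0,"tz":0.006,"rx":0,"ry":0,"rz":-9.2},{"gripper":0.9,"tx":0,"ty":0,"tz":0.006,"rx":0,"ry":0,"rz":-9.2}]';python3 -m handwheel '[{"gripper":0.9,"tx":0,"ty":0,"tz":0.006,"rx":0,"ry":0,"rz":-9.2},{"gripper":0.9,"tx":0,"ty":0,"tz":0,"rx":0,"ry":0,"rz":-9},{"gripper":0.9,"tx":0,"ty":0,"tz":0,"rx":0,"ry":0,"rz":0}]'; python3 go.py 465 275 24 66.6
```

```text
t: 17.85
ee_pos: [465.2, 275.6, 265.9]
orientation: [1.105, 2.94, 0.001]
ft_force: [-0.4, 1.0, -0.2]
width: 29.4
t: 18.23
ee_pos: [465.4, 274.7, 260.0]
orientation: [0.639, 3.075, 0.001]
ft_force: [1.0, -0.2, -0.2]
width: 29.8
t 18.23 now tcp [465.4 274.7 260. ] tooly 66.5 w 29.8 F [ 1.  -0.2 -0.2]
delta mm [ 0.5  0.1 54. ] rot deg [ 0.03  0.02 -0.08] rows 1 per row m [0.0005 0.0001 0.054 ] deg [ 0.03  0.02 -0.08]
```

```bash
python3 -m handwheel '[{"gripper":0.9,"tx":0,"ty":0,"tz":0.03,"rx":0,"ry":0,"rz":0},{"gripper":0.9,"tx":0,"ty":0,"tz":0.025,"rx":0,"ry":0,"rz":0},{"gripper":0.9,"tx":0,"ty":0,"tz":0,"rx":0,"ry":0,"rz":0},{"gripper":0.5,"tx":0,"ty":0,"tz":0,"rx":0,"ry":0,"rz":0},{"gripper":0.5,"tx":0,"ty":0,"tz":0,"rx":0,"ry":0,"rz":0},{"gripper":0.5,"tx":0,"ty":0,"tz":-0.04,"rx":0,"ry":0,"rz":0},{"gripper":0.2,"tx":0,"ty":0,"tz":-0.06,"rx":0,"ry":0,"rz":0},{"gripper":0.1,"tx":0,"ty":0,"tz":-0.04,"rx":0,"ry":0,"rz":0}]'; python3 go.py 446.5 -326 180 -60.4 ; python3 - <<'E'
from h import *
o=ctrl.get_obs();print(o["qpos"].round(3))
p=snap("side"); crop(p,"s12",200,110,350,270,3.7)
E
```

```text
t: 19.23
ee_pos: [465.6, 274.8, 347.8]
orientation: [0.638, 3.073, 0.004]
ft_force: [0.4, 0.3, -0.7]
width: 60.4
t 19.23 now tcp [465.6 274.8 347.8] tooly 66.6 w 60.4 F [ 0.4  0.3 -0.7]
delta mm [-221.5 -558.8  -15.3] rot deg [  0.09   0.19 -53.04] rows 11 per row m [-0.0201 -0.0508 -0.0014] deg [ 0.01  0.02 -4.82]
[ 0.511  0.376  1.861 -0.     0.901 -0.65 ]
```

View pics/s12.png

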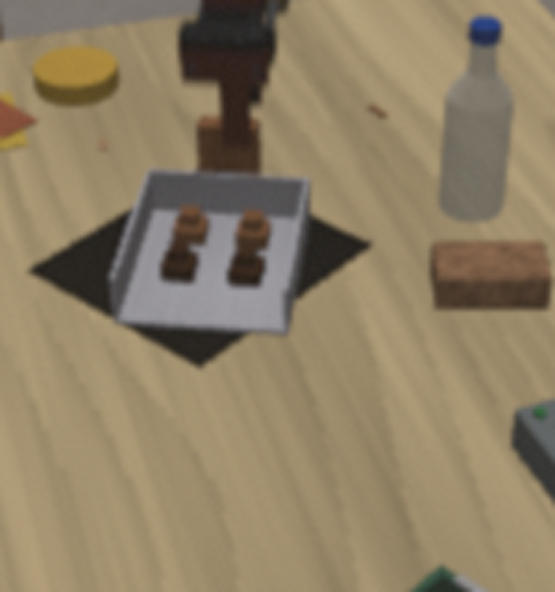

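All four knobs stand in the tray and the bench between is empty. Now the shutter: move over and turn the tool so the jaws lie along the polisher's x.

```bash
python3 -m handwheel '[{"gripper":0.1,"tx":-0.02,"ty":-0.0508,"tz":-0.002,"rx":0,"ry":0,"rz":0},{"gripper":0.1,"tx":-0.02,"ty":-0.0508,"tz":-0.002,"rx":0,"ry":0,"rz":0},{"gripper":0.1,"tx":-0.02,"ty":-0.0508,"tz":-0.002,"rx":0,"ry":0,"rz":0},{"gripper":0.1,"tx":-0.02,"ty":-0.0508,"tz":-0.002,"rx":0,"ry":0,"rz":0},{"gripper":0.1,"tx":-0.02,"ty":-0.0508,"tz":-0.002,"rx":0,"ry":0,"rz":0},{"gripper":0.1,"tx":-0.02,"ty":-0.0508,"tz":-0.002,"rx":0,"ry":0,"rz":0},{"gripper":0.1,"tx":-0.02,"ty":-0.0508,"tz":-0.002,"rx":0,"ry":0,"rz":0},{"gripper":0.1,"tx":-0.02,"ty":-0.0508,"tz":-0.002,"rx":0,"ry":0,"rz":0}]';python3 -m handwheel '[{"gripper":0.1,"tx":-0.02,"ty":-0.0508,"tz":0,"rx":0,"ry":0,"rz":0},{"gripper":0.1,"tx":0,"ty":0,"tz":0,"rx":0,"ry":0,"rz":10},{"gripper":0.1,"tx":0,"ty":0,"tz":0,"rx":0,"ry":0,"rz":10},{"gripper":0.1,"tx":0,"ty":0,"tz":0,"rx":0,"ry":0,"rz":10},{"gripper":0.1,"tx":0,"ty":0,"tz":0,"rx":0,"ry":0,"rz":10},{"gripper":0.1,"tx":0,"ty":0,"tz":0,"rx":0,"ry":0,"rz":10},{"gripper":0.1,"tx":0,"ty":0,"tz":0,"rx":0,"ry":0,"rz":10},{"gripper":0.1,"tx":0,"ty":0,"tz":0,"rx":0,"ry":0,"rz":10}]'; python3 go.py 446.5 -326 180 -60.4 x
```

```text
t: 20.27
ee_pos: [450.4, -163.6, 361.3]
orientation: [0.638, 3.074, -0.0]
ft_force: [0.6, 0.1, 0.4]
width: 78.9
t: 21.28
ee_pos: [448.9, -216.4, 361.1]
orientation: [2.292, 2.146, 0.001]
ft_force: [0.6, 0.3, 0.3]
width: 79.0
t 21.27 now tcp [ 448.9 -216.4  361.1] tooly -3.8 w 79.0 F [0.6 0.3 0.3]
delta mm [-109.6    4.8   -0.9] rot deg [ 8.000e-02 -1.000e-02  5.663e+01] rows 6 per row m [-0.0183  0.0008 -0.0001] deg [ 0.01 -0.    9.44]
```

```bash
python3 - <<'E'
from h import *
for n in("top","side"):
    p=snap(n,n+"13"); np.savez(f"pics/{n}13.npz",**p)
E
```

```text
(no output)
```

View pics/top13.png

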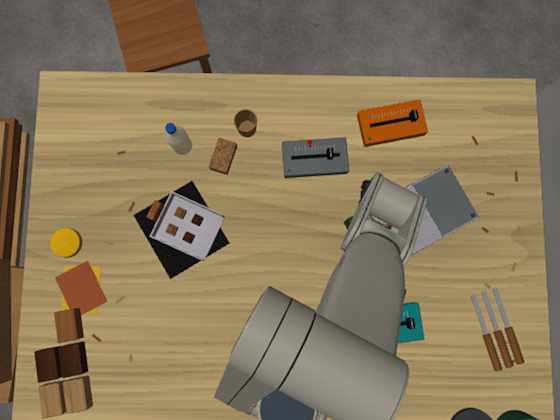

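The top view shows all four knobs in the tray and no fifth on the uncovered bench. The squares at lower left are far too large to be knobs. Continuing to the grip.

```bash
python3 -m handwheel '[{"gripper":0.1,"tx":-0.055,"ty":0.0024,"tz":0,"rx":0,"ry":0,"rz":0},{"gripper":0.1,"tx":-0.0546,"ty":0.0024,"tz":0,"rx":0,"ry":0,"rz":0},{"gripper":0.1,"tx":0,"ty":0,"tz":0,"rx":0,"ry":0,"rz":9.4},{"gripper":0.1,"tx":0,"ty":0,"tz":0,"rx":0,"ry":0,"rz":9.4},{"gripper":0.1,"tx":0,"ty":0,"tz":0,"rx":0,"ry":0,"rz":9.4},{"gripper":0.1,"tx":0,"ty":0,"tz":0,"rx":0,"ry":0,"rz":9.4},{"gripper":0.1,"tx":0,"ty":0,"tz":0,"rx":0,"ry":0,"rz":9.4},{"gripper":0.1,"tx":0,"ty":0,"tz":0,"rx":0,"ry":0,"rz":9.6}]';python3 -m handwheel '[{"gripper":0.1,"tx":0,"ty":0,"tz":0,"rx":0,"ry":0,"rz":0}]'; python3 go.py 446.5 -326 115 -60.4; python3 - <<'E'
from h import *
p=snap("side"); crop(p,"s14",260,200,460,350,4)
E
```

```text
t: 22.38
ee_pos: [447.1, -326.0, 360.8]
orientation: [3.035, 0.81, 0.001]
ft_force: [-0.1, 0.0, 0.6]
width: 79.2
t: 22.5
ee_pos: [447.1, -326.1, 360.7]
orientation: [3.032, 0.819, 0.001]
ft_force: [-1.4, 1.1, 0.8]
width: 79.1
t 22.5 now tcp [ 447.1 -326.1  360.7] tooly -59.8 w 79.1 F [-1.4  1.1  0.8]
delta mm [-0.5 -0.4 63.7] rot deg [ 0.03 -0.01  0.64] rows 2 per row m [-0.0003 -0.0002  0.0319] deg [ 0.02 -0.01  0.32]
```

View pics/s14.png

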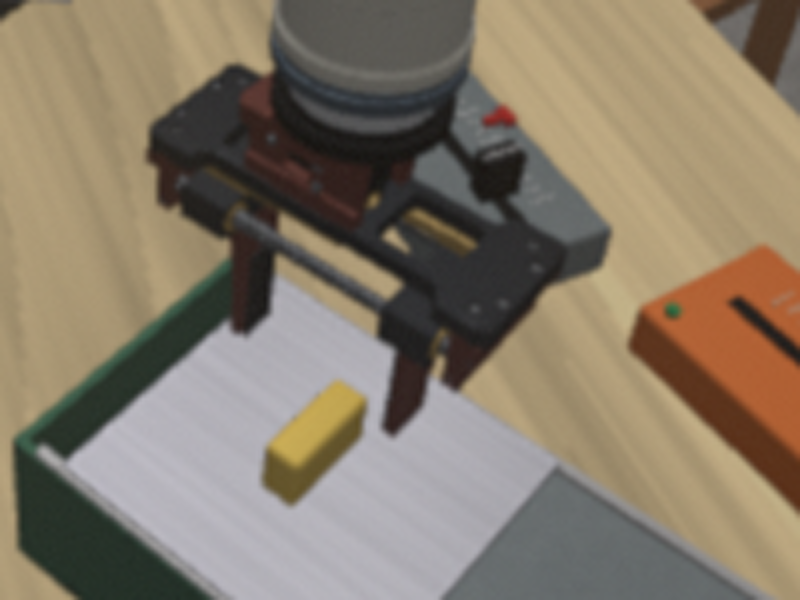

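The fingers straddle the yellow grip, at crop (315,440). Lower and grip it.

```bash
python3 -m handwheel '[{"gripper":0.1,"tx":0,"ty":0,"tz":0.032,"rx":0,"ry":0,"rz":0.5},{"gripper":0.3,"tx":0,"ty":0,"tz":0.031,"rx":0,"ry":0,"rz":0},{"gripper":0.9,"tx":0,"ty":0,"tz":0,"rx":0,"ry":0,"rz":0},{"gripper":0.9,"tx":0,"ty":0,"tz":0,"rx":0,"ry":0,"rz":0},{"gripper":0.9,"tx":0,"ty":0,"tz":0,"rx":0,"ry":0,"rz":0},{"gripper":0.9,"tx":0,"ty":0,"tz":0,"rx":0,"ry":0,"rz":0},{"gripper":0.9,"tx":0,"ty":0,"tz":0,"rx":0,"ry":0,"rz":0},{"gripper":0.9,"tx":0,"ty":0,"tz":0,"rx":0,"ry":0,"rz":0}]'; python3 go.py 446.5 -326 115 -60.4
```

```text
t: 23.55
ee_pos: [447.3, -326.3, 297.9]
orientation: [3.038, 0.799, 0.001]
ft_force: [-0.1, -0.4, 3.8]
width: 21.6
t 23.55 now tcp [ 447.3 -326.3  297.9] tooly -60.5 w 21.6 F [-0.1 -0.4  3.8]
delta mm [-0.6 -0.6  0.9] rot deg [ 0.05 -0.03 -0.14] rows 1 per row m [-0.0006 -0.0006  0.0009] deg [ 0.05 -0.03 -0.14]
```

```bash
python3 -m handwheel '[{"gripper":0.9,"tx":0,"ty":0.01,"tz":0,"rx":0,"ry":0,"rz":0},{"gripper":0.9,"tx":0,"ty":0.025,"tz":0,"rx":0,"ry":0,"rz":0},{"gripper":0.9,"tx":0,"ty":0.03,"tz":0,"rx":0,"ry":0,"rz":0},{"gripper":0.9,"tx":0,"ty":0.03,"tz":0,"rx":0,"ry":0,"rz":0},{"gripper":0.9,"tx":0,"ty":0.01,"tz":0,"rx":0,"ry":0,"rz":0},{"gripper":0.9,"tx":0,"ty":0,"tz":0,"rx":0,"ry":0,"rz":0}]'; python3 -m handwheel '[{"gripper":0.9,"tx":0,"ty":0.01,"tz":0,"rx":0,"ry":0,"rz":0},{"gripper":0.9,"tx":0,"ty":0.01,"tz":0,"rx":0,"ry":0,"rz":0},{"gripper":0.9,"tx":0,"ty":0,"tz":0,"rx":0,"ry":0,"rz":0}]'; python3 go.py 446.5 -326 115 -60.4
```

```text
t: 24.3
ee_pos: [498.9, -418.7, 298.0]
orientation: [3.036, 0.798, 0.0]
ft_force: [-2.9, -3.8, 6.2]
width: 21.8
t: 24.68
ee_pos: [508.5, -435.8, 298.0]
orientation: [3.037, 0.798, -0.0]
ft_force: [-2.8, -3.9, 5.6]
width: 22.1
t 24.68 now tcp [ 508.5 -435.8  298. ] tooly -60.5 w 22.1 F [-2.8 -3.9  5.6]
delta mm [   0.  -126.1    0.7] rot deg [ 0.1   0.04 -0.14] rows 3 per row m [ 0.     -0.042   0.0002] deg [ 0.03  0.01 -0.05]
```

```bash
python3 -m handwheel '[{"gripper":0.9,"tx":0,"ty":0.005,"tz":0,"rx":0,"ry":0,"rz":0},{"gripper":0.9,"tx":0,"ty":0.003,"tz":0,"rx":0,"ry":0,"rz":0},{"gripper":0.9,"tx":0,"ty":0,"tz":0,"rx":0,"ry":0,"rz":0}]'; python3 -m handwheel '[{"gripper":0.9,"tx":0,"ty":0.003,"tz":0,"rx":0,"ry":0,"rz":0},{"gripper":0.9,"tx":0,"ty":0,"tz":0,"rx":0,"ry":0,"rz":0}]'; python3 -m handwheel '[{"gripper":0.9,"tx":0,"ty":0.002,"tz":0,"rx":0,"ry":0,"rz":0},{"gripper":0.9,"tx":0,"ty":0,"tz":0,"rx":0,"ry":0,"rz":0}]'
```

```text
t: 25.05
ee_pos: [512.1, -442.2, 298.0]
orientation: [3.038, 0.799, -0.001]
ft_force: [-4.4, -1.8, 6.3]
width: 21.6
t: 25.3
ee_pos: [512.9, -443.4, 297.9]
orientation: [-3.034, -0.798, 0.004]
ft_force: [-9.5, 5.7, 12.3]
width: 21.9
t: 25.55
ee_pos: [513.3, -443.9, 297.9]
orientation: [-3.031, -0.798, 0.007]
ft_force: [-11.5, 12.8, 15.9]
width: 21.9
```

The end stop is reached after 134 mm of travel. That puts the tub centre at about (431.8, -300). Back off, release and rise.

```bash
python3 -m handwheel '[{"gripper":0.9,"tx":0,"ty":-0.004,"tz":0,"rx":0,"ry":0,"rz":0},{"gripper":0.3,"tx":0,"ty":0,"tz":0,"rx":0,"ry":0,"rz":0},{"gripper":0.3,"tx":0,"ty":0,"tz":0,"rx":0,"ry":0,"rz":0},{"gripper":0.3,"tx":0,"ty":0,"tz":0,"rx":0,"ry":0,"rz":0},{"gripper":0.3,"tx":0,"ty":0,"tz":-0.03,"rx":0,"ry":0,"rz":0},{"gripper":0.3,"tx":0,"ty":0,"tz":-0.04,"rx":0,"ry":0,"rz":0}]'; python3 - <<'E'
from h import *
print(ctrl.get_obs()["qpos"].round(3))
p=snap("side"); crop(p,"s15",250,200,470,365,3.6)
E
python3 go.py 481 388.5 190 246.6 x; python3 go.py 481 388.5 190 66.6 x
```

```text
t: 26.3
ee_pos: [513.0, -442.4, 366.7]
orientation: [-3.036, -0.799, 0.002]
ft_force: [0.7, 0.4, -0.2]
width: 61.0
[-0.729  0.54   1.532  0.     1.073  0.327]
t 26.35 now tcp [ 514.3 -443.6  373.5] tooly -60.5 w 61.3 F [ 1.3 -1.1  3.7]
delta mm [ 380.7 -740.7   -2.2] rot deg [ 0.27 -0.28 52.89] rows 14 per row m [ 0.0272 -0.0529 -0.0002] deg [ 0.02 -0.02  3.78]
t 26.35 now tcp [ 514.3 -443.6  373.5] tooly -60.5 w 61.3 F [ 1.3 -1.1  3.7]
delta mm [ 380.7 -740.7   -2.2] rot deg [   0.33    0.32 -127.11] rows 14 per row m [ 0.0272 -0.0529 -0.0002] deg [ 0.02  0.02 -9.08]
```

View pics/s15.png

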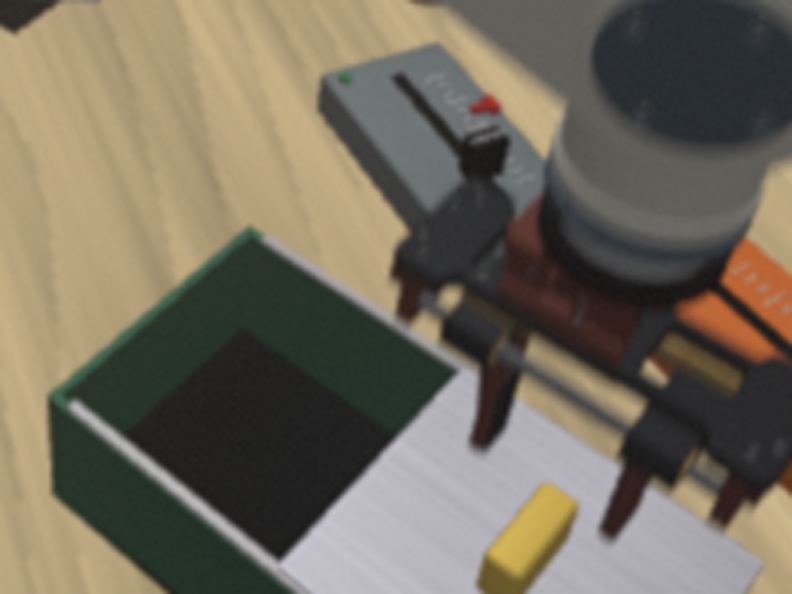

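The shutter is fully open with the tub clear. For planning the pour I need the arm's kinematics, so I'll take a few tilted samples in free air.

```bash
cat > log.py <<'E'
from h import *
import json
o=ctrl.get_obs(); open("qlog.txt","a").write(json.dumps([list(map(float,o["qpos"])),list(map(float,o["ee_pos"])),list(map(float,o["orientation"])),list(map(float,o["qvel"]))])+"\n"); print(o["qpos"].round(3),np.abs(o["qvel"]).max().round(3))
E
python3 -m handwheel '[{"gripper":0.3,"tx":0,"ty":0,"tz":-0.04,"rx":0,"ry":0,"rz":0},{"gripper":0.3,"tx":0,"ty":0,"tz":0,"rx":0,"ry":0,"rz":0},{"gripper":0.3,"tx":0,"ty":0,"tz":0,"rx":0,"ry":0,"rz":0}]'; python3 log.py
python3 -m handwheel '[{"gripper":0.3,"tx":0,"ty":0,"tz":0,"rx":10,"ry":0,"rz":0},{"gripper":0.3,"tx":0,"ty":0,"tz":0,"rx":10,"ry":0,"rz":0},{"gripper":0.3,"tx":0,"ty":0,"tz":0,"rx":10,"ry":0,"rz":0},{"gripper":0.3,"tx":0,"ty":0,"tz":0,"rx":0,"ry":0,"rz":0},{"gripper":0.3,"tx":0,"ty":0,"tz":0,"rx":0,"ry":0,"rz":0}]';  python3 log.py
python3 -m handwheel '[{"gripper":0.3,"tx":0,"ty":0,"tz":0,"rx":0,"ry":10,"rz":0},{"gripper":0.3,"tx":0,"ty":0,"tz":0,"rx":0,"ry":10,"rz":0},{"gripper":0.3,"tx":0,"ty":0,"tz":0,"rx":0,"ry":10,"rz":0},{"gripper":0.3,"tx":0,"ty":0,"tz":0,"rx":0,"ry":0,"rz":0},{"gripper":0.3,"tx":0,"ty":0,"tz":0,"rx":0,"ry":0,"rz":0}]';  python3 log.py
python3 -m handwheel '[{"gripper":0.3,"tx":0,"ty":0,"tz":0,"rx":0,"ry":-10,"rz":0},{"gripper":0.3,"tx":0,"ty":0,"tz":0,"rx":0,"ry":-10,"rz":0},{"gripper":0.3,"tx":0,"ty":0,"tz":0,"rx":0,"ry":-10,"rz":0},{"gripper":0.3,"tx":0,"ty":0,"tz":0,"rx":-10,"ry":0,"rz":0},{"gripper":0.3,"tx":0,"ty":0,"tz":0,"rx":-10,"ry":0,"rz":0},{"gripper":0.3,"tx":0,"ty":0,"tz":0,"rx":-10,"ry":0,"rz":0},{"gripper":0.3,"tx":0,"ty":0,"tz":0,"rx":0,"ry":0,"rz":0}]';  python3 log.py
python3 -m handwheel '[{"gripper":0.3,"tx":0.0272,"ty":-0.0529,"tz":0,"rx":0,"ry":0,"rz":0},{"gripper":0.3,"tx":0.0272,"ty":-0.0529,"tz":0,"rx":0,"ry":0,"rz":0},{"gripper":0.3,"tx":0.0272,"ty":-0.0529,"tz":0,"rx":0,"ry":0,"rz":0},{"gripper":0.3,"tx":0.0272,"ty":-0.0529,"tz":0,"rx":0,"ry":0,"rz":0},{"gripper":0.3,"tx":0.0272,"ty":-0.0529,"tz":0,"rx":0,"ry":0,"rz":0},{"gripper":0.3,"tx":0,"ty":0,"tz":0,"rx":0,"ry":0,"rz":0},{"gripper":0.3,"tx":0,"ty":0,"tz":0,"rx":0,"ry":0,"rz":0}]';  python3 log.py; cat qlog.txt|cut -c1-400
```

```text
t: 26.72
ee_pos: [513.0, -442.5, 406.7]
orientation: [-3.038, -0.799, 0.001]
ft_force: [0.0, 0.7, -0.1]
width: 61.6
[-0.729  0.498  1.503  0.     1.141  0.327] 0.016
t: 27.35
ee_pos: [513.1, -442.6, 406.2]
orientation: [-2.545, -0.669, 0.179]
ft_force: [0.1, 0.3, -0.8]
width: 61.5
[-0.757  0.605  1.362  0.148  1.676  0.277] 0.018
t: 27.98
ee_pos: [513.1, -442.6, 407.6]
orientation: [-2.436, -0.459, -0.468]
ft_force: [0.2, 0.7, -0.2]
width: 61.2
[-0.839  0.58   1.438  0.618  1.53   0.203] 0.012
t: 28.85
ee_pos: [513.4, -441.7, 408.3]
orientation: [3.037, 0.803, -0.002]
ft_force: [-0.1, 0.5, 0.2]
width: 61.3
[-0.728  0.496  1.502 -0.002  1.143  0.327] 0.092
t: 29.72
ee_pos: [501.9, -145.7, 407.7]
orientation: [-3.037, -0.801, 0.002]
ft_force: [-0.9, -0.6, -0.1]
width: 61.5
[-0.305  0.27   1.852 -0.     1.021  0.75 ] 0.029
[[-0.7293500065206452, 0.4982969527249938, 1.5028467862714951, 2.4837863997990417e-05, 1.1411427135871517, 0.32673316574801714], [512.998557213975, -442.5272543780043, 406.65443507996474], [-3.037560319374134, -0.7994478986747225, 0.0005712772464374924], [0.0007937036
[... 982 characters left out ...]
8009439, 1.1430963812728712, 0.3268782630355419], [513.4004175294839, -441.7420670068615, 408.2641098814923], [3.0365717776247583, 0.8025240006691918, -0.001911295186364477], [-0.011519824616662587, 0.024413878934932014, -0.025546326175491466, 0.03635768657304914, 0.0922111725489578, -0.01539940165661765]]
[[-0.30516872907587406, 0.2696530835968553, 1.8518918636508315, -0.00042163675745932614, 1.0212843103126883, 0.7498727253345031], [501.9124659987898, -145.67844825302407, 407.7068260857053], [-3.037277857122267, -0.8014402350761113, 0.00194373837712372], [-0.02861152123122483, 0.006469167352824203, -0.0026727295400991256, 0.0005396716877611537, -0.01268076150088599, 0.0018479316532392898]]
```

```bash
cat > kin.py <<'E'
import numpy as np,json
from scipy.optimize import least_squares
from scipy.spatial.transform import Rotation as R
Rz=lambda a:R.from_rotvec([0,0,a]); Ry=lambda a:R.from_rotvec([0,a,0])
LO=np.array([-3,-.9,.09,-1.31,.11,-2.54]);HI=np.array([3,2.11,2.58,4.45,2.69,2.54])
def fk(q,p,s4=1):
    a0,h,L1,a3,L2,Lt=p
    r=Rz(q[0]); x=np.array([0,0,0.])
    x=x+r.apply([a0,0,h]); r=r*Ry(q[1]); x=x+r.apply([0,0,L1]); r=r*Ry(q[2]); x=x+r.apply([a3,0,L2])
    r=r*Rz(s4*q[3])*Ry(q[4]); x=x+r.apply([0,0,Lt]); r=r*Rz(q[5]+np.pi/2)
    return x,r
D=[json.loads(l)[:3] for l in open("qlog.txt")]
D+=[([1.206,.42382,1.63066,0,1.08858,-.019],[211.8,588,404.7],[-.5404,-3.0945,.0023]),([.511,.376,1.861,0,.901,-.65],[465.6,274.8,347.8],[.638,3.073,.004])]
def fit():
    def res(p,s4):
        e=[]
        for q,x,o in D:
            X,r=fk(q,p,s4); e+=list(X-x)+list(200*(r.inv()*R.from_rotvec(o)).as_rotvec())
        return np.array(e)
    best=None
    for s4 in(1,-1):
        s=least_squares(res,[0,350,420,0,400,90],args=(s4,))
        if best is None or s.cost<best[0]: best=(s.cost,s.x,s4,res(s.x,s4))
    return best
if __name__=="__main__":
    c,p,s4,e=fit(); print(c,p.round(1),s4,np.abs(e).max(),e.reshape(-1,6).round(1))
E
python3 kin.py
```

```text
421.91818091084747 [-14.9 299.1 591.1  70.9 486.5 145.1] 1 11.409174423145402 [[ -6.  -10.6  -0.9  -0.    0.    0. ]
 [ -8.8  -4.5   0.   -0.    0.   -0. ]
 [ -1.9  -0.6   2.2   0.    0.   -0. ]
 [ -6.  -10.6  -0.9   0.    0.   -0. ]
 [ -6.1 -10.5   1.   -0.    0.    0. ]
 [ 11.4  -3.5  -1.    0.   -0.   -0. ]
 [  6.5 -10.1  -0.4  -0.1  -0.1  -0.1]]
```

```bash
sed -i 's/a0,h,L1,a3,L2,Lt=p/a0,h,L1,a3,L2,Lt,dy=p/; s/\[a0,0,h\]/[a0,dy,h]/; s/\[0,350,420,0,400,90\]/[0,350,420,0,400,90,0]/' kin.py; python3 kin.py
```

```text
0.3055653644584897 [ -0.7 311.9 563.5  77.  485.3 127.6  11.9] 1 0.6687458806754307 [[ 0.  -0.   0.1 -0.   0.   0. ]
 [ 0.1 -0.   0.1 -0.   0.  -0. ]
 [ 0.  -0.   0.1  0.   0.  -0. ]
 [ 0.  -0.   0.1  0.   0.  -0. ]
 [-0.   0.   0.1 -0.   0.   0. ]
 [-0.1 -0.2 -0.7  0.  -0.  -0. ]
 [ 0.1 -0.   0.1 -0.1 -0.1 -0.1]]
```

```bash
cat > pour.py <<'E'
from kin import *
c,p,s4,e=fit()
C=np.array([431.8,-300.]);
def Rdown(yaw):
    a=np.radians(yaw); y=np.array([np.cos(a),np.sin(a),0]); z=np.array([0,0,-1.]); return R.from_matrix(np.stack([np.cross(y,z),y,z],1))
GZ=163. # TCP->grasp point along tool z
def tcp_for(lip,phi,th,hz=75):
    # A grasp: tool y=+tray x. lip rel grasp point: -183 tray x, -(hz-4) tray z
    r=Rdown(phi+180)*R.from_rotvec([-np.radians(th),0,0])
    g=lip-r.apply([0,-183,(hz-4)]) # tray z = -tool z
    return g-r.apply([0,0,GZ]),r
def ik(T,r,q0):
    f=lambda q:np.r_[fk(q,p,s4)[0]-T,300*(fk(q,p,s4)[1].inv()*r).as_rotvec()]
    s=least_squares(f,np.clip(q0,LO+1e-3,HI-1e-3),bounds=(LO,HI)); return s.x,np.linalg.norm(s.fun)
def down_q0(T,yaw):
    az=np.arctan2(T[1],T[0]); q6=az-np.radians(yaw); q6=(q6+np.pi)%(2*np.pi)-np.pi
    return np.array([az,.4,1.6,0,1.1,q6])
if __name__=="__main__":
  for phi in (119.4,209.4,29.4,-60.6,-78,99,139,190,229,10,49):
    d=np.array([np.cos(np.radians(phi)),np.sin(np.radians(phi))])
    out=[];q=None
    for th in(0,10,20,30,40,50,57):
        k=-20 # lip at centre -20 along pour direction
        lip=np.r_[C+k*d,130+ (60 if th<15 else 0)]
        T,r=tcp_for(lip,phi,th)
        if q is None: q=down_q0(T,phi+180)
        q,er=ik(T,r,q); out.append((th,round(er,1),q.round(2).tolist()))
    print(phi); [print("   ",o) for o in out]
E
python3 pour.py
```

```text
119.4
    (0, np.float64(0.0), [-0.75, 0.54, 1.4, -0.0, 1.21, 0.31])
    (10, np.float64(0.0), [-0.72, 0.42, 1.53, -0.07, 1.03, 0.37])
    (20, np.float64(0.0), [-0.68, 0.37, 1.71, -0.19, 0.74, 0.5])
    (30, np.float64(0.0), [-0.63, 0.27, 1.85, -0.4, 0.57, 0.72])
    (40, np.float64(0.0), [-0.56, 0.19, 1.99, -0.78, 0.45, 1.12])
    (50, np.float64(4.4), [-0.49, 0.14, 2.11, -1.31, 0.44, 1.68])
    (57, np.float64(41.1), [-0.42, 0.08, 2.16, -1.31, 0.51, 1.72])
209.4
    (0, np.float64(0.0), [-0.34, 0.43, 1.58, -0.0, 1.14, -0.85])
    (10, np.float64(0.0), [-0.42, 0.34, 1.65, 0.16, 1.06, -1.0])
    (20, np.float64(0.0), [-0.52, 0.33, 1.78, 0.39, 0.89, -1.25])
    (30, np.float64(0.0), [-0.63, 0.27, 1.85, 0.63, 0.89, -1.52])
    (40, np.float64(0.0), [-0.76, 0.25, 1.91, 0.86, 0.95, -1.78])
    (50, np.float64(0.0), [-0.9, 0.25, 1.96, 1.05, 1.06, -2.02])
    (57, np.float64(0.0), [-0.99, 0.28, 1.99, 1.15, 1.16, -2.17])
29.4
    (0, np.float64(0.0), [-1.03, 0.17, 1.94, 0.0, 1.03, 1.6])
    (10, np.float64(0.0), [-0.89, 0.15, 1.89, -0.19, 1.13, 1.82])
    (20, np.float64(0.0), [-0.75, 0.24
[... 3284 characters left out ...]
(0.0), [-0.63, 0.28, 1.84, -0.37, 1.41, 2.47])
    (40, np.float64(0.6), [-0.54, 0.37, 1.74, -0.43, 1.6, 2.54])
    (50, np.float64(12.0), [-0.48, 0.47, 1.63, -0.49, 1.78, 2.54])
    (57, np.float64(16.1), [-0.44, 0.54, 1.56, -0.54, 1.9, 2.54])
49
    (0, np.float64(0.0), [-1.01, 0.28, 1.8, 0.0, 1.07, 1.28])
    (10, np.float64(0.0), [-0.89, 0.23, 1.8, -0.19, 1.09, 1.48])
    (20, np.float64(0.0), [-0.76, 0.27, 1.85, -0.41, 1.04, 1.74])
    (30, np.float64(0.0), [-0.63, 0.28, 1.85, -0.58, 1.14, 1.94])
    (40, np.float64(0.0), [-0.5, 0.31, 1.83, -0.72, 1.28, 2.1])
    (50, np.float64(0.0), [-0.38, 0.36, 1.8, -0.82, 1.42, 2.23])
    (57, np.float64(0.0), [-0.31, 0.42, 1.78, -0.88, 1.52, 2.3])
```

The fitted model matches the poses to under 1 mm. Pouring toward the polisher's -y side (lip direction about 209°) is well within the joint ranges. Now go to the tray handle.

```bash
python3 go.py 481 389.5 150 66.6 x; python3 -m handwheel '[{"gripper":0.2,"tx":0,"ty":0,"tz":0,"rx":0,"ry":0,"rz":-10.5},{"gripper":0.2,"tx":0,"ty":0,"tz":0,"rx":0,"ry":0,"rz":-10.5},{"gripper":0.2,"tx":0,"ty":0,"tz":0,"rx":0,"ry":0,"rz":-10.5},{"gripper":0.2,"tx":0,"ty":0,"tz":0,"rx":0,"ry":0,"rz":-10.5},{"gripper":0.2,"tx":0,"ty":0,"tz":0,"rx":0,"ry":0,"rz":-10.5},{"gripper":0.2,"tx":0,"ty":0,"tz":0,"rx":0,"ry":0,"rz":-10.5},{"gripper":0.2,"tx":0,"ty":0,"tz":0,"rx":0,"ry":0,"rz":-10.5},{"gripper":0.2,"tx":0,"ty":0,"tz":0,"rx":0,"ry":0,"rz":-10.5}]'; python3 -m handwheel '[{"gripper":0.1,"tx":0,"ty":0,"tz":0,"rx":0,"ry":0,"rz":-10.5},{"gripper":0.1,"tx":0,"ty":0,"tz":0,"rx":0,"ry":0,"rz":-10.5},{"gripper":0.1,"tx":0,"ty":0,"tz":0,"rx":0,"ry":0,"rz":-10.5},{"gripper":0.1,"tx":0,"ty":0,"tz":0,"rx":0,"ry":0,"rz":-10.5},{"gripper":0.1,"tx":0,"ty":0,"tz":0,"rx":0,"ry":0,"rz":0}]'; python3 go.py 481 389.5 150 66.6 x
```

```text
t 29.73 now tcp [ 501.9 -145.7  407.7] tooly -60.4 w 61.5 F [-0.9 -0.6 -0.1]
delta mm [ 245.9 -475.8   75.7] rot deg [-9.0000e-02 -1.0000e-02 -1.2704e+02] rows 13 per row m [ 0.0189 -0.0366  0.0058] deg [-0.01 -0.   -9.77]
t: 30.72
ee_pos: [501.6, -147.4, 407.3]
orientation: [-1.717, -2.629, 0.001]
ft_force: [0.3, 0.2, -0.1]
width: 70.0
t: 31.35
ee_pos: [501.6, -147.1, 407.3]
orientation: [-0.672, -3.068, 0.0]
ft_force: [-0.4, -0.2, 0.2]
width: 78.9
t 31.35 now tcp [ 501.6 -147.1  407.3] tooly 65.3 w 78.9 F [-0.4 -0.2  0.2]
delta mm [243.  478.8  75.4] rot deg [-0.02 -0.05 -1.32] rows 10 per row m [0.0243 0.0479 0.0075] deg [-0.   -0.01 -0.13]
```

```bash
python3 -m handwheel '[{"gripper":0.05,"tx":0.027,"ty":0.0532,"tz":0,"rx":0,"ry":0,"rz":0},{"gripper":0.05,"tx":0.027,"ty":0.0532,"tz":0,"rx":0,"ry":0,"rz":0},{"gripper":0.05,"tx":0.027,"ty":0.0532,"tz":0,"rx":0,"ry":0,"rz":0},{"gripper":0.05,"tx":0.027,"ty":0.0532,"tz":0,"rx":0,"ry":0,"rz":0},{"gripper":0.05,"tx":0.027,"ty":0.0532,"tz":0.01,"rx":0,"ry":0,"rz":0},{"gripper":0.05,"tx":0.027,"ty":0.0532,"tz":0.01,"rx":0,"ry":0,"rz":0},{"gripper":0.05,"tx":0.027,"ty":0.0532,"tz":0.03,"rx":0,"ry":0,"rz":0},{"gripper":0.05,"tx":0.027,"ty":0.0532,"tz":0.03,"rx":0,"ry":0,"rz":0}]'; python3 -m handwheel '[{"gripper":0.05,"tx":0.027,"ty":0.0532,"tz":0.02,"rx":0,"ry":0,"rz":-1.3},{"gripper":0.05,"tx":0,"ty":0,"tz":0,"rx":0,"ry":0,"rz":0}]';python3 go.py 481 389.5 59 66.6; python3 - <<'E'
from h import *
p=snap("side"); crop(p,"s16",180,80,330,210,4.6)
p=snap("top","t16"); 
E
```

```text
t: 32.35
ee_pos: [482.4, 325.1, 330.7]
orientation: [0.675, 3.068, 0.0]
ft_force: [1.6, 0.6, -0.3]
width: 83.4
t: 32.6
ee_pos: [479.1, 385.6, 309.3]
orientation: [-0.633, -3.075, 0.003]
ft_force: [0.2, -0.3, 0.2]
width: 83.4
t 32.6 now tcp [479.1 385.6 309.3] tooly 66.7 w 83.4 F [ 0.2 -0.3  0.2]
delta mm [-0.3  4.5 68.3] rot deg [-0.11 -0.08  0.14] rows 2 per row m [-0.0001  0.0022  0.0341] deg [-0.05 -0.04  0.07]
```

View pics/s16.png

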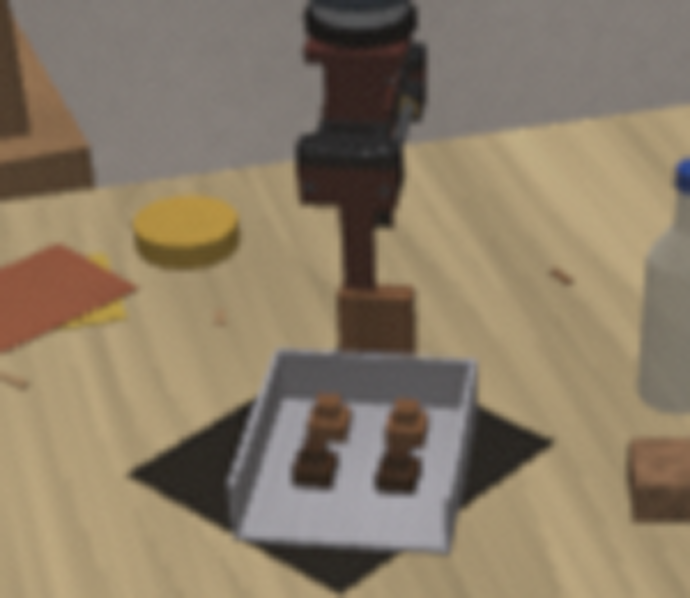

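```bash
python3 - <<'E'
from h import *
p=load("side0"); t=np.array(ctrl.get_obs()["ee_pos"])-[0,0,182]; y=np.array([.397,.918,0])
print("finger exp",proj(p,t-55*y), "seen",(180+360/4.6))
print("handle front face top exp",proj(p,np.array([481,389.5,98])-11*y),"seen",180+376/4.6,80+290/4.6)
E
```

```text
finger exp [258.2418634  143.86806841] seen 258.2608695652174
handle front face top exp [260.45740671 144.06627605] seen 261.7391304347826 143.04347826086956
```

```bash
python3 -m handwheel '[{"gripper":0.05,"tx":-0.003,"ty":0.003,"tz":0.03,"rx":0,"ry":0,"rz":0},{"gripper":0.05,"tx":0,"ty":0,"tz":0.038,"rx":0,"ry":0,"rz":0},{"gripper":0.05,"tx":0,"ty":0,"tz":0,"rx":0,"ry":0,"rz":0},{"gripper":0.95,"tx":0,"ty":0,"tz":0,"rx":0,"ry":0,"rz":0},{"gripper":0.95,"tx":0,"ty":0,"tz":0,"rx":0,"ry":0,"rz":0},{"gripper":0.95,"tx":0,"ty":0,"tz":0,"rx":0,"ry":0,"rz":0},{"gripper":0.95,"tx":0,"ty":0,"tz":0,"rx":0,"ry":0,"rz":0}]'; python3 -m handwheel '[{"gripper":0.95,"tx":0,"ty":0,"tz":0,"rx":0,"ry":0,"rz":0},{"gripper":0.95,"tx":0,"ty":0,"tz":0,"rx":0,"ry":0,"rz":0},{"gripper":0.95,"tx":0,"ty":0,"tz":0,"rx":0,"ry":0,"rz":0},{"gripper":0.95,"tx":0,"ty":0,"tz":0,"rx":0,"ry":0,"rz":0},{"gripper":0.95,"tx":0,"ty":0,"tz":0,"rx":0,"ry":0,"rz":0}]';python3 go.py 481 389.5 59 66.6
```

```text
t: 33.58
ee_pos: [483.3, 384.6, 244.1]
orientation: [0.632, 3.077, 0.001]
ft_force: [0.0, 0.1, -0.2]
width: 46.8
t: 34.2
ee_pos: [483.2, 384.6, 243.4]
orientation: [0.632, 3.077, 0.0]
ft_force: [0.2, 2.3, 0.1]
width: 21.9
t 34.2 now tcp [483.2 384.6 243.4] tooly 66.8 w 21.9 F [0.2 2.3 0.1]
delta mm [3.9 3.6 2.4] rot deg [0.02 0.   0.19] rows 1 per row m [0.0039 0.0036 0.0024] deg [0.02 0.   0.19]
```

Handle gripped at 21.9 mm. I'll lift gently and carry the tray level.

```bash
python3 log.py; python3 -m handwheel '[{"gripper":0.95,"tx":0,"ty":0,"tz":-0.01,"rx":0,"ry":0,"rz":0},{"gripper":0.95,"tx":0,"ty":0,"tz":-0.025,"rx":0,"ry":0,"rz":0},{"gripper":0.95,"tx":0,"ty":0,"tz":-0.035,"rx":0,"ry":0,"rz":0},{"gripper":0.95,"tx":0,"ty":0,"tz":-0.035,"rx":0,"ry":0,"rz":0},{"gripper":0.95,"tx":0,"ty":0,"tz":-0.035,"rx":0,"ry":0,"rz":0},{"gripper":0.95,"tx":0,"ty":0,"tz":-0.015,"rx":0,"ry":0,"rz":0},{"gripper":0.95,"tx":0,"ty":0,"tz":0,"rx":0,"ry":0,"rz":0}]'; python3 go.py 617.3 -195.4 214 66.8; python3 - <<'E'
from h import *
p=snap("side"); crop(p,"s17",180,60,330,210,4)
E
```

```text
[ 0.653  0.625  1.732  0.     0.784 -0.513] 0.001
t: 35.08
ee_pos: [483.2, 384.4, 399.0]
orientation: [0.632, 3.076, 0.002]
ft_force: [0.1, -0.0, -2.7]
width: 21.8
t 35.08 now tcp [483.2 384.4 399. ] tooly 66.8 w 21.8 F [ 0.1 -0.  -2.7]
delta mm [-351.8 -479.9    2.7] rot deg [ 0.07  0.04 -0.02] rows 10 per row m [-0.0352 -0.048   0.0003] deg [ 0.01  0.   -0.  ]
```

View pics/s17.png

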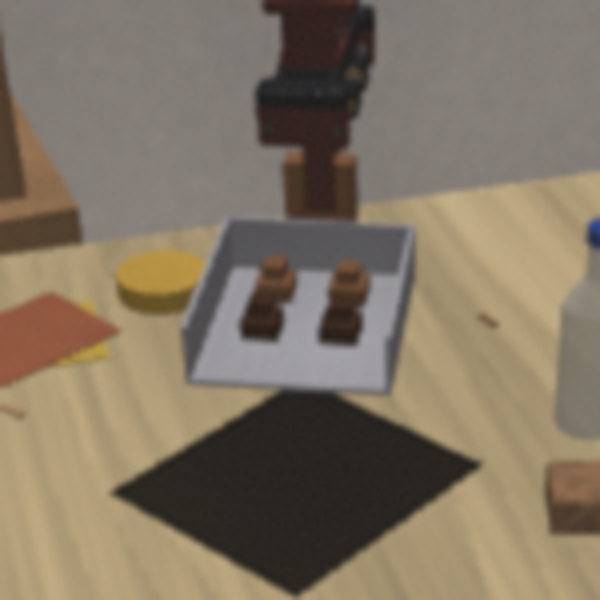

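The tray is lifted level with the four knobs in place, and the mat shows bare. Carrying it over.

```bash
python3 -m handwheel '[{"gripper":0.95,"tx":-0.0106,"ty":-0.0144,"tz":0,"rx":0,"ry":0,"rz":0},{"gripper":0.95,"tx":-0.0211,"ty":-0.0288,"tz":0,"rx":0,"ry":0,"rz":0},{"gripper":0.95,"tx":-0.0281,"ty":-0.0384,"tz":0,"rx":0,"ry":0,"rz":0},{"gripper":0.95,"tx":-0.0281,"ty":-0.0384,"tz":0,"rx":0,"ry":0,"rz":0},{"gripper":0.95,"tx":-0.0281,"ty":-0.0384,"tz":0,"rx":0,"ry":0,"rz":0},{"gripper":0.95,"tx":-0.0281,"ty":-0.0384,"tz":0,"rx":0,"ry":0,"rz":0},{"gripper":0.95,"tx":-0.0281,"ty":-0.0384,"tz":0,"rx":0,"ry":0,"rz":0},{"gripper":0.95,"tx":-0.0281,"ty":-0.0384,"tz":0,"rx":0,"ry":0,"rz":0}]'; python3 -m handwheel '[{"gripper":0.95,"tx":-0.0281,"ty":-0.0384,"tz":0,"rx":0,"ry":0,"rz":0},{"gripper":0.95,"tx":-0.0281,"ty":-0.0384,"tz":0,"rx":0,"ry":0,"rz":0},{"gripper":0.95,"tx":-0.0281,"ty":-0.0384,"tz":0,"rx":0,"ry":0,"rz":0},{"gripper":0.95,"tx":-0.0281,"ty":-0.0384,"tz":0,"rx":0,"ry":0,"rz":0},{"gripper":0.95,"tx":-0.0246,"ty":-0.0336,"tz":0,"rx":0,"ry":0,"rz":0},{"gripper":0.95,"tx":-0.0141,"ty":-0.0192,"tz":0,"rx":0,"ry":0,"rz":0},{"gripper":0.95,"tx":0,"ty":0,"tz":0,"rx":0,"ry":0,"rz":0}]';python3 -m handwheel '[{"gripper":0.95,"tx":0,"ty":0,"tz":0,"rx":0,"ry":0,"rz":5},{"gripper":0.95,"tx":0,"ty":0,"tz":0,"rx":0,"ry":0,"rz":9},{"gripper":0.95,"tx":0,"ty":0,"tz":0,"rx":0,"ry":0,"rz":9},{"gripper":0.95,"tx":0,"ty":0,"tz":0,"rx":0,"ry":0,"rz":9},{"gripper":0.95,"tx":0,"ty":0,"tz":0,"rx":0,"ry":0,"rz":5.4},{"gripper":0.95,"tx":0,"ty":0,"tz":0,"rx":0,"ry":0,"rz":0}]'; python3 go.py 617.3 -195.4 214 29.4; python3 - <<'E'
from h import *
p=snap("side","s18");p=snap("top","t18")
E
```

```text
t: 36.12
ee_pos: [558.9, 51.5, 396.9]
orientation: [-0.632, -3.075, 0.001]
ft_force: [0.1, 0.9, -1.7]
width: 21.8
t: 37.0
ee_pos: [616.5, -196.7, 397.2]
orientation: [-0.635, -3.075, -0.001]
ft_force: [0.2, 0.0, -2.5]
width: 22.1
t: 37.75
ee_pos: [616.6, -193.8, 398.0]
orientation: [-1.582, -2.713, -0.0]
ft_force: [-0.2, 0.0, -2.7]
width: 21.8
t 37.75 now tcp [ 616.6 -193.8  398. ] tooly 29.5 w 21.8 F [-0.2  0.  -2.7]
delta mm [-1.7 -0.2  2. ] rot deg [-0.03 -0.06  0.12] rows 1 per row m [-0.0017 -0.0002  0.002 ] deg [-0.03 -0.06  0.12]
```

View pics/s18.png

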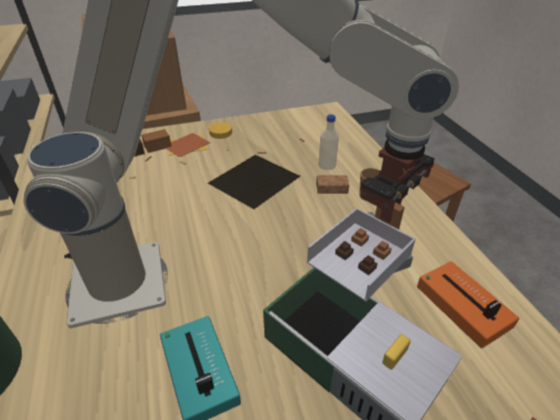

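View pics/t18.png

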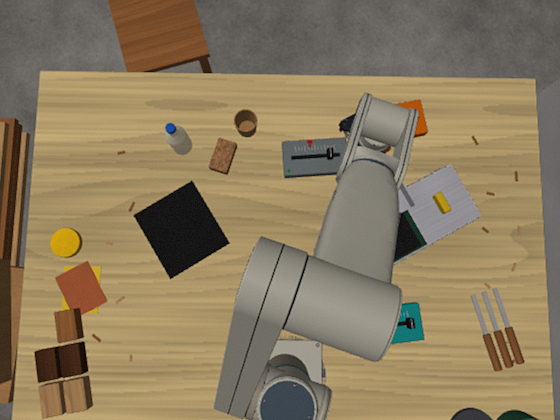

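The side view shows the tray level beside the tub, its lip over the near opening at about (365,290), with four knobs aboard. Working out the tilt rows about the lip.

```bash
cat > tilt.py <<'E'
from pour import *
from workcell import ctrl
phi=209.4; d=np.array([np.cos(np.radians(phi)),np.sin(np.radians(phi))])
o=ctrl.get_obs(); T0=np.array(o["ee_pos"]); r0=R.from_rotvec(o["orientation"])
ths=[0,5,13,20,27,34,41,48,56]; zs=[160,155,142,132,130,130,130,130,130]
q=o["qpos"].copy(); lip0=T0+r0.apply([0,-183,GZ+73]); print("lip now",lip0.round(1))
Tp,rp=T0,r0
for th,z in zip(ths[1:],zs[1:]):
    T,r=tcp_for(np.r_[C-25*d,z],phi,th,77)
    s=rp.inv().apply(T-Tp); rv=(rp.inv()*r).as_rotvec(degrees=True)
    qn,er=ik(T,r,q); print(th,"shift",(s/1000).round(4),"rot",rv.round(1),"dq/lim",(np.abs(qn-q)/.125/np.array([2.39,2.39,3.01,3.14,3.14,3.14])).max().round(2),"err",round(er,1)); q=qn;Tp,rp=T,r
E
python3 tilt.py
```

```text
lip now [ 457.4 -284.5  162.2]
5 shift [-0.0012 -0.0263 -0.0079] rot [-5.  -0.   0.2] dq/lim 0.21 err 0.0
13 shift [-0.     -0.0358 -0.0102] rot [-8. -0. -0.] dq/lim 0.39 err 0.0
20 shift [ 0.     -0.0324 -0.0108] rot [-7.  0. -0.] dq/lim 0.43 err 0.0
27 shift [ 0.     -0.0308 -0.0187] rot [-7.  0.  0.] dq/lim 0.47 err 0.0
34 shift [-0.     -0.0301 -0.0205] rot [-7. -0. -0.] dq/lim 0.48 err 0.0
41 shift [-0.     -0.0301 -0.0205] rot [-7.  0.  0.] dq/lim 0.47 err 0.0
48 shift [ 0.     -0.0301 -0.0205] rot [-7. -0. -0.] dq/lim 0.43 err 0.0
56 shift [ 0.     -0.0346 -0.0232] rot [-8.  0.  0.] dq/lim 0.44 err 0.0
```

```bash
python3 -m handwheel '[{"gripper":0.95,"tx":-0.0012,"ty":-0.0263,"tz":-0.0079,"rx":-5,"ry":0,"rz":0},{"gripper":0.95,"tx":0,"ty":-0.0358,"tz":-0.0102,"rx":-8,"ry":0,"rz":0},{"gripper":0.95,"tx":0,"ty":-0.0324,"tz":-0.0108,"rx":-7,"ry":0,"rz":0},{"gripper":0.95,"tx":0,"ty":0,"tz":0,"rx":0,"ry":0,"rz":0}]'; sed -i 's/^ths=.*/ths=[20,27,34,41,48,56]; zs=[130]*6/; ' tilt.py; python3 tilt.py; python3 - <<'E'
from h import *
p=snap("side"); crop(p,"s19",250,170,450,370,3)
E
```

```text
t: 38.35
ee_pos: [531.3, -244.5, 416.7]
orientation: [1.482, 2.531, 0.445]
ft_force: [0.1, -0.1, -3.0]
width: 21.8
lip now [ 451.4 -289.2  132.4]
27 shift [ 0.0004 -0.0287 -0.0175] rot [-7.   0.  -0.1] dq/lim 0.46 err 0.0
34 shift [-0.     -0.0301 -0.0205] rot [-7. -0. -0.] dq/lim 0.48 err 0.0
41 shift [-0.     -0.0301 -0.0205] rot [-7.  0.  0.] dq/lim 0.47 err 0.0
48 shift [ 0.     -0.0301 -0.0205] rot [-7. -0. -0.] dq/lim 0.43 err 0.0
56 shift [ 0.     -0.0346 -0.0232] rot [-8.  0.  0.] dq/lim 0.44 err 0.0
```

View pics/s19.png

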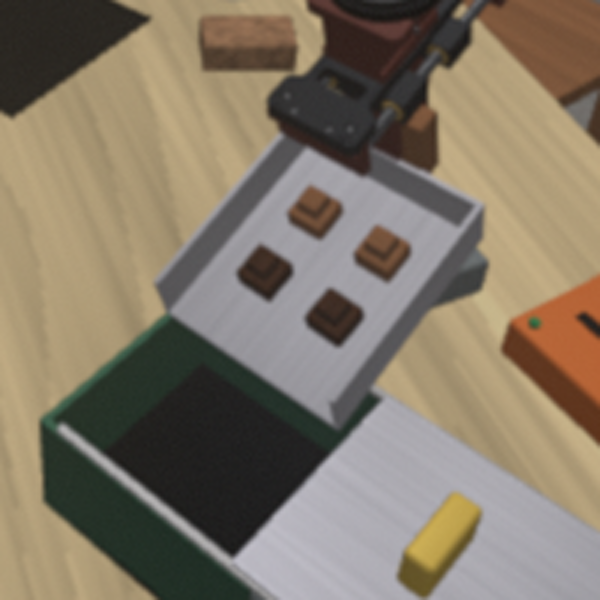

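The lip is over the tub, laterally inside it, and the knobs still hold at 20° tilt. Pour on.

```bash
python3 -m handwheel '[{"gripper":0.95,"tx":0,"ty":-0.0287,"tz":-0.0175,"rx":-7,"ry":0,"rz":0},{"gripper":0.95,"tx":0,"ty":-0.0301,"tz":-0.0205,"rx":-7,"ry":0,"rz":0},{"gripper":0.95,"tx":0,"ty":0,"tz":0,"rx":0,"ry":0,"rz":0},{"gripper":0.95,"tx":0,"ty":-0.0301,"tz":-0.0205,"rx":-7,"ry":0,"rz":0},{"gripper":0.95,"tx":0,"ty":-0.0301,"tz":-0.0205,"rx":-7,"ry":0,"rz":0},{"gripper":0.95,"tx":0,"ty":-0.0346,"tz":-0.0232,"rx":-8,"ry":0,"rz":0},{"gripper":0.95,"tx":0,"ty":0,"tz":0,"rx":0,"ry":0,"rz":0},{"gripper":0.95,"tx":0,"ty":0,"tz":0,"rx":0,"ry":0,"rz":0}]'; python3 -m handwheel '[{"gripper":0.95,"tx":0,"ty":0,"tz":0,"rx":0,"ry":0,"rz":0},{"gripper":0.95,"tx":0,"ty":0,"tz":0,"rx":0,"ry":0,"rz":0}]';python3 tilt.py|head -1; python3 - <<'E'
from h import *
p=snap("side"); crop(p,"s20",250,170,450,370,3)
p=snap("top"); crop(p,"t20",300,150,500,300,3)
E
```

```text
t: 39.4
ee_pos: [375.9, -332.9, 413.5]
orientation: [1.222, 2.094, 1.11]
ft_force: [0.2, -0.6, -2.5]
width: 21.9
t: 39.65
ee_pos: [375.5, -332.5, 413.9]
orientation: [1.219, 2.092, 1.111]
ft_force: [-0.0, 0.6, -1.4]
width: 21.9
lip now [ 456.6 -286.7  130.1]
```

View pics/s20.png

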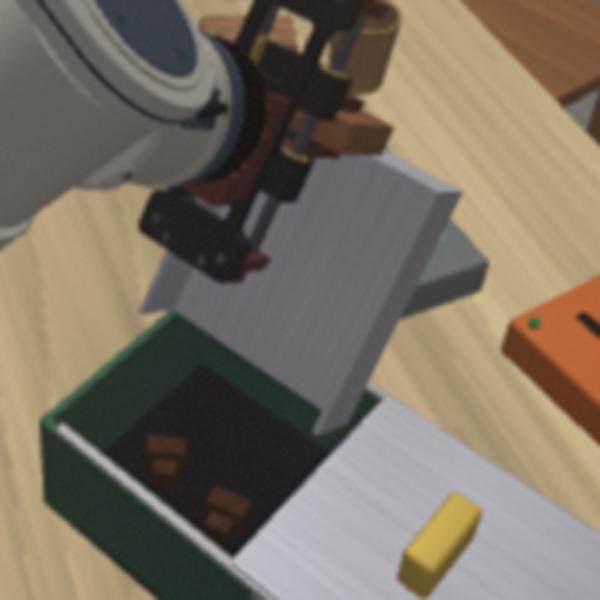

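Two light knobs are visible in the tub, and the dark ones may be hidden against the dark floor. I'll raise and tilt back to see both the tray and the tub.

```bash
python3 -m handwheel '[{"gripper":0.95,"tx":0,"ty":0.025,"tz":-0.017,"rx":0,"ry":0,"rz":0},{"gripper":0.95,"tx":0,"ty":0,"tz":0,"rx":8,"ry":0,"rz":0},{"gripper":0.95,"tx":0,"ty":0.0346,"tz":0.0232,"rx":7,"ry":0,"rz":0},{"gripper":0.95,"tx":0,"ty":0.0301,"tz":0.0205,"rx":7,"ry":0,"rz":0},{"gripper":0.95,"tx":0,"ty":0.0301,"tz":0.0205,"rx":7,"ry":0,"rz":0},{"gripper":0.95,"tx":0,"ty":0.0301,"tz":0.0205,"rx":7,"ry":0,"rz":0},{"gripper":0.95,"tx":0,"ty":0.0287,"tz":0.0175,"rx":7,"ry":0,"rz":0},{"gripper":0.95,"tx":0,"ty":0.0324,"tz":0.0108,"rx":8,"ry":0,"rz":0}]'; python3 -m handwheel '[{"gripper":0.95,"tx":0,"ty":0.0358,"tz":0.0102,"rx":5,"ry":0,"rz":0},{"gripper":0.95,"tx":0,"ty":0.0263,"tz":0.0079,"rx":0,"ry":0,"rz":0},{"gripper":0.95,"tx":0,"ty":0,"tz":0,"rx":0,"ry":0,"rz":0}]';python3 go.py 483.2 384.6 212 66.8; python3 - <<'E'
from h import *
p=snap("side","s21f"); crop(p,"s21",250,170,450,370,3)
E
```

```text
t: 40.75
ee_pos: [563.5, -226.1, 443.4]
orientation: [1.564, 2.674, 0.111]
ft_force: [0.1, 0.1, -0.9]
width: 22.0
t: 41.12
ee_pos: [618.4, -195.1, 427.3]
orientation: [-1.582, -2.713, -0.003]
ft_force: [-0.6, -0.0, -2.5]
width: 21.8
t 41.12 now tcp [ 618.4 -195.1  427.3] tooly 29.5 w 21.8 F [-0.6 -0.  -2.5]
delta mm [571.1 167.7  34.4] rot deg [  0.08  -0.07 -37.31] rows 10 per row m [0.0571 0.0168 0.0034] deg [ 0.01 -0.01 -3.73]
```

View pics/s21.png

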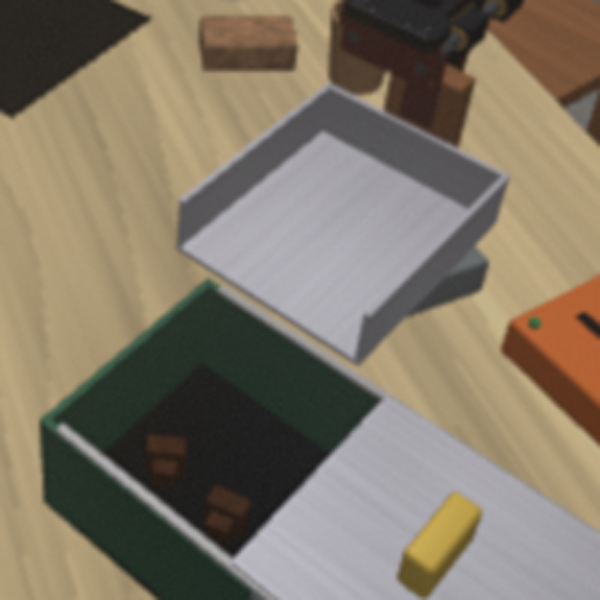

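The tray is empty. Carry it back to the mat, then look down into the tub.

```bash
python3 -m handwheel '[{"gripper":0.95,"tx":0,"ty":0,"tz":0,"rx":0,"ry":0,"rz":-9.3},{"gripper":0.95,"tx":0,"ty":0,"tz":0,"rx":0,"ry":0,"rz":-9.3},{"gripper":0.95,"tx":0,"ty":0,"tz":0,"rx":0,"ry":0,"rz":-9.3},{"gripper":0.95,"tx":0,"ty":0,"tz":0,"rx":0,"ry":0,"rz":-9.4},{"gripper":0.95,"tx":0,"ty":0,"tz":0,"rx":0,"ry":0,"rz":0}]'; python3 go.py 483.2 384.6 212 66.8
```

```text
t: 41.8
ee_pos: [616.4, -197.2, 429.0]
orientation: [0.639, 3.075, 0.001]
ft_force: [0.4, 0.4, -1.5]
width: 22.0
t 41.8 now tcp [ 616.4 -197.2  429. ] tooly 66.5 w 22.0 F [ 0.4  0.4 -1.5]
delta mm [354.  480.5  35.2] rot deg [ 0.04  0.02 -0.28] rows 10 per row m [0.0354 0.048  0.0035] deg [ 0.    0.   -0.03]
```

```bash
python3 -m handwheel '[{"gripper":0.95,"tx":0.0177,"ty":0.024,"tz":0,"rx":0,"ry":0,"rz":0},{"gripper":0.95,"tx":0.0354,"ty":0.048,"tz":0,"rx":0,"ry":0,"rz":0},{"gripper":0.95,"tx":0.0354,"ty":0.048,"tz":0,"rx":0,"ry":0,"rz":0},{"gripper":0.95,"tx":0.0354,"ty":0.048,"tz":0,"rx":0,"ry":0,"rz":0},{"gripper":0.95,"tx":0.0354,"ty":0.048,"tz":0,"rx":0,"ry":0,"rz":0},{"gripper":0.95,"tx":0.0354,"ty":0.048,"tz":0,"rx":0,"ry":0,"rz":0},{"gripper":0.95,"tx":0.0354,"ty":0.048,"tz":0,"rx":0,"ry":0,"rz":0},{"gripper":0.95,"tx":0.0354,"ty":0.048,"tz":0,"rx":0,"ry":0,"rz":0}]';python3 -m handwheel '[{"gripper":0.95,"tx":0.0354,"ty":0.048,"tz":0.01,"rx":0,"ry":0,"rz":0},{"gripper":0.95,"tx":0.0354,"ty":0.048,"tz":0.01,"rx":0,"ry":0,"rz":0},{"gripper":0.95,"tx":0.0177,"ty":0.024,"tz":0.01,"rx":0,"ry":0,"rz":-0.3},{"gripper":0.95,"tx":0,"ty":0,"tz":0,"rx":0,"ry":0,"rz":0}]'; python3 go.py 483.2 384.6 62 66.8; python3 - <<'E'
from h import *
p=snap("top","t22"); crop(p,"t22c",300,150,500,300,4)
im=p["image"][150:300,320:440,::-1].astype(float); im=np.clip(255*(im/255)**.45,0,255).astype(np.uint8); cv2.imwrite("pics/t22g.png",cv2.resize(im,None,fx=5,fy=4,interpolation=cv2.INTER_CUBIC))
E
```

```text
t: 42.8
ee_pos: [515.3, 240.5, 429.1]
orientation: [0.642, 3.075, 0.002]
ft_force: [0.3, 0.2, -1.6]
width: 22.0
t: 43.3
ee_pos: [481.4, 385.7, 397.9]
orientation: [-0.628, -3.077, 0.001]
ft_force: [-0.2, -0.3, -1.9]
width: 21.6
t 43.3 now tcp [481.4 385.7 397.9] tooly 66.9 w 21.6 F [-0.2 -0.3 -1.9]
delta mm [ -2.2  -0.2 153.9] rot deg [-0.03 -0.05  0.14] rows 3 per row m [-0.0007 -0.0001  0.0513] deg [-0.01 -0.02  0.05]
```

View pics/t22.png

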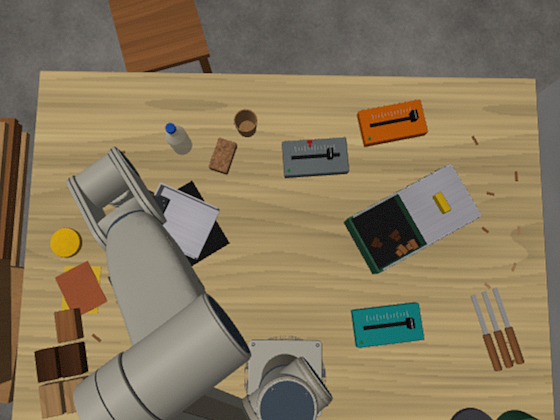

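View pics/t22g.png

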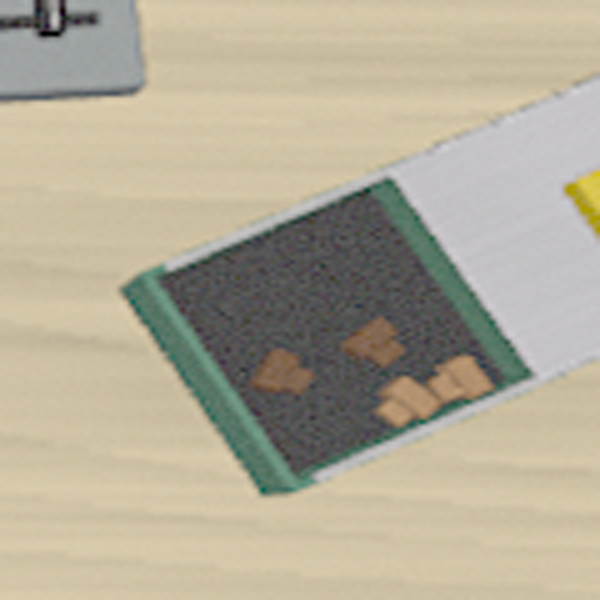

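All four knobs lie in the tub in the brightened top view: dark at (283,372) and (375,342), light at (408,400) and (462,378). Now lower the tray on the mat.

```bash
python3 -m handwheel '[{"gripper":0.95,"tx":-0.002,"ty":0,"tz":0.04,"rx":0,"ry":0,"rz":0},{"gripper":0.95,"tx":0,"ty":0,"tz":0.045,"rx":0,"ry":0,"rz":0},{"gripper":0.95,"tx":0,"ty":0,"tz":0.035,"rx":0,"ry":0,"rz":0},{"gripper":0.95,"tx":0,"ty":0,"tz":0.02,"rx":0,"ry":0,"rz":0},{"gripper":0.95,"tx":0,"ty":0,"tz":0.01,"rx":0,"ry":0,"rz":0},{"gripper":0.95,"tx":0,"ty":0,"tz":0,"rx":0,"ry":0,"rz":0}]'; python3 go.py 483.2 384.6 61.4 66.8
```

```text
t: 44.1
ee_pos: [484.5, 383.6, 248.9]
orientation: [0.628, 3.078, 0.0]
ft_force: [-0.0, 0.3, -1.7]
width: 21.9
t 44.1 now tcp [484.5 383.6 248.9] tooly 66.9 w 21.9 F [-0.   0.3 -1.7]
delta mm [1.6 0.4 5.5] rot deg [0.01 0.01 0.13] rows 1 per row m [0.0016 0.0004 0.0055] deg [0.01 0.01 0.13]
```

```bash
python3 -m handwheel '[{"gripper":0.95,"tx":0.0015,"ty":0,"tz":0.0045,"rx":0,"ry":0,"rz":0},{"gripper":0.95,"tx":0,"ty":0,"tz":0,"rx":0,"ry":0,"rz":0}]';python3 -m handwheel '[{"gripper":0.95,"tx":0,"ty":0,"tz":0.0015,"rx":0,"ry":0,"rz":0},{"gripper":0.95,"tx":0,"ty":0,"tz":0,"rx":0,"ry":0,"rz":0}]'
```

```text
t: 44.35
ee_pos: [482.7, 384.6, 244.7]
orientation: [0.626, 3.078, 0.001]
ft_force: [-0.6, 0.8, -1.7]
width: 21.7
t: 44.6
ee_pos: [482.9, 384.7, 243.4]
orientation: [0.626, 3.078, 0.001]
ft_force: [-0.4, 0.1, 3.9]
width: 22.1
```

Contact (+3.9 N up). Before releasing, I'll check the tray against the mat.

```bash
python3 -m handwheel '[{"gripper":0.5,"tx":0,"ty":0,"tz":0,"rx":0,"ry":0,"rz":0},{"gripper":0.3,"tx":0,"ty":0,"tz":0,"rx":0,"ry":0,"rz":0},{"gripper":0.3,"tx":0,"ty":0,"tz":0,"rx":0,"ry":0,"rz":0},{"gripper":0.3,"tx":0,"ty":0,"tz":-0.04,"rx":0,"ry":0,"rz":0},{"gripper":0.3,"tx":0,"ty":0,"tz":-0.06,"rx":0,"ry":0,"rz":0},{"gripper":0.3,"tx":0,"ty":0,"tz":-0.03,"rx":0,"ry":0,"rz":0}]'; python3 go.py 513 -443 180 -60.4 x; python3 - <<'E'
from h import *
p=snap("side"); crop(p,"s23",190,110,320,230,4.8); np.savez("pics/side23.npz",**p)
E
```

```text
t: 45.35
ee_pos: [483.2, 384.8, 375.8]
orientation: [0.626, 3.076, 0.005]
ft_force: [-0.1, 0.2, -0.7]
width: 61.4
t 45.35 now tcp [483.2 384.8 375.8] tooly 67.0 w 61.4 F [-0.1  0.2 -0.7]
delta mm [-351.  -750.3   11.9] rot deg [  0.23  -0.15 127.39] rows 14 per row m [-0.0251 -0.0536  0.0009] deg [ 0.02 -0.01  9.1 ]
```

View pics/s23.png

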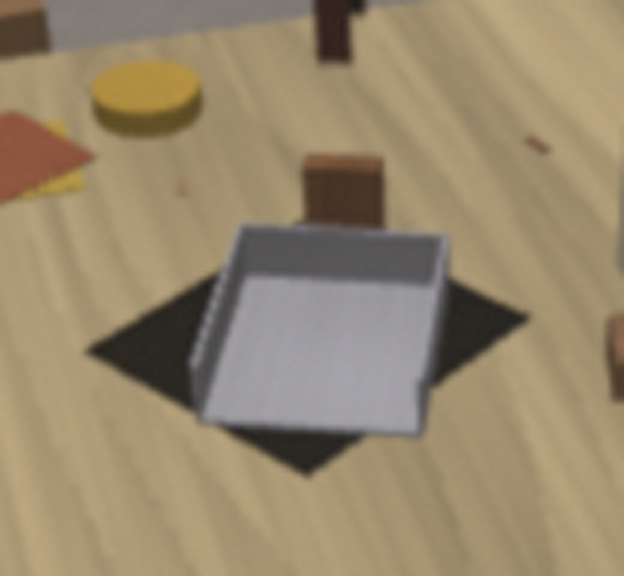

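```bash
python3 - <<'E'
from h import *
a=load("side0");b=load("side23")
# tray walls/handle from depth: compare clouds
for P in(a,b):
    W=cloud(P)
    m=(W[...,0]>340)&(W[...,0]<560)&(W[...,1]>200)&(W[...,1]<450)&(W[...,2]>40)&(W[...,2]<56)
    Q=W[m]; c,s,an=cv2.minAreaRect(Q[:,:2].astype(np.float32)); 
    m2=(W[...,0]>420)&(W[...,0]<540)&(W[...,1]>340)&(W[...,1]<430)&(W[...,2]>60)&(W[...,2]<105); print(np.round(c,1),np.round(s,1),round(an,1),"handle mean",W[m2].mean(0).round(1),m2.sum())
ga=[cv2.cvtColor(np.ascontiguousarray(P["image"]),cv2.COLOR_RGB2GRAY).astype(np.float32) for P in(a,b)]
# handle patch template & front lip patch
for nm,(x0,y0,x1,y1) in dict(handle=(250,138,275,156),left=(226,155,245,200),right=(270,155,288,203),matL=(208,168,225,190),block=(316,174,350,194)).items():
    T=cv2.resize(ga[0][y0:y1,x0:x1],None,fx=8,fy=8,interpolation=cv2.INTER_CUBIC)
    S=cv2.resize(ga[1][y0-5:y1+5,x0-5:x1+5],None,fx=8,fy=8,interpolation=cv2.INTER_CUBIC)
    r=cv2.matchTemplate(S,T,cv2.TM_CCOEFF_NORMED);_,v,_,l=cv2.minMaxLoc(r);print(nm,round(v,3),l[0]/8-5,l[1]/8-5)
p=a
print(proj(p,[481,388,98]),proj(p,[481,384,98]))
E
```

```text
[446.2 308.3] [194.6 151.1] 66.5 handle mean [478.2 379.9  83.2] 219
[442.6 297.2] [180. 150.] 66.9 handle mean [477.1 377.   83.5] 214
handle 0.997 -0.25 0.5
left 0.989 0.0 0.375
right 0.994 0.125 0.25
matL 1.0 0.0 0.0
block 0.996 0.0 0.0
[261.04911075 142.59486527] [261.36462751 143.18300932]
```

The tray is within about 3 mm of its starting place, and the other things are unmoved. Now the shutter.

```bash
python3 -m handwheel '[{"gripper":0.1,"tx":-0.0251,"ty":-0.0536,"tz":-0.002,"rx":0,"ry":0,"rz":0},{"gripper":0.1,"tx":-0.0251,"ty":-0.0536,"tz":-0.002,"rx":0,"ry":0,"rz":0},{"gripper":0.1,"tx":-0.0251,"ty":-0.0536,"tz":-0.002,"rx":0,"ry":0,"rz":0},{"gripper":0.1,"tx":-0.0251,"ty":-0.0536,"tz":-0.002,"rx":0,"ry":0,"rz":0},{"gripper":0.1,"tx":-0.0251,"ty":-0.0536,"tz":0,"rx":0,"ry":0,"rz":0},{"gripper":0.1,"tx":-0.0251,"ty":-0.0536,"tz":0,"rx":0,"ry":0,"rz":0},{"gripper":0.1,"tx":-0.0251,"ty":-0.0536,"tz":0,"rx":0,"ry":0,"rz":0},{"gripper":0.1,"tx":-0.0251,"ty":-0.0536,"tz":0,"rx":0,"ry":0,"rz":0}]'; python3 -m handwheel '[{"gripper":0.1,"tx":-0.0251,"ty":-0.0536,"tz":0,"rx":0,"ry":0,"rz":0},{"gripper":0.1,"tx":-0.0251,"ty":-0.0536,"tz":0,"rx":0,"ry":0,"rz":0},{"gripper":0.1,"tx":0,"ty":0,"tz":0,"rx":0,"ry":0,"rz":10.5},{"gripper":0.1,"tx":0,"ty":0,"tz":0,"rx":0,"ry":0,"rz":10.5},{"gripper":0.1,"tx":0,"ty":0,"tz":0,"rx":0,"ry":0,"rz":10.5},{"gripper":0.1,"tx":0,"ty":0,"tz":0,"rx":0,"ry":0,"rz":10.5},{"gripper":0.1,"tx":0,"ty":0,"tz":0,"rx":0,"ry":0,"rz":10.5},{"gripper":0.1,"tx":0,"ty":0,"tz":0,"rx":0,"ry":0,"rz":10.5}]'; python3 -m handwheel '[{"gripper":0.1,"tx":0,"ty":0,"tz":0,"rx":0,"ry":0,"rz":10.5},{"gripper":0.1,"tx":0,"ty":0,"tz":0,"rx":0,"ry":0,"rz":10.5},{"gripper":0.1,"tx":0,"ty":0,"tz":0,"rx":0,"ry":0,"rz":10.5},{"gripper":0.1,"tx":0,"ty":0,"tz":0,"rx":0,"ry":0,"rz":10.5},{"gripper":0.1,"tx":0,"ty":0,"tz":0,"rx":0,"ry":0,"rz":10.5},{"gripper":0.1,"tx":0,"ty":0,"tz":0,"rx":0,"ry":0,"rz":10.5}]'; python3 go.py 513 -443 180 -60.5 x
```

```text
t: 46.4
ee_pos: [499.6, -90.7, 380.4]
orientation: [0.627, 3.078, 0.0]
ft_force: [0.8, 0.6, -0.3]
width: 78.7
t: 47.4
ee_pos: [504.0, -207.0, 380.0]
orientation: [-2.149, -2.29, 0.0]
ft_force: [0.7, -0.3, -0.9]
width: 78.7
t: 48.15
ee_pos: [504.1, -207.0, 380.1]
orientation: [-3.03, -0.83, 0.001]
ft_force: [0.4, 0.4, -0.3]
width: 78.8
t 48.15 now tcp [ 504.1 -207.   380.1] tooly -59.4 w 78.8 F [ 0.4  0.4 -0.3]
delta mm [-112.6  207.6   18. ] rot deg [-0.03  0.03  1.14] rows 4 per row m [-0.0281  0.0519  0.0045] deg [-0.01  0.01  0.28]
```

```bash
python3 -m handwheel '[{"gripper":0.1,"tx":-0.0281,"ty":0.0519,"tz":0,"rx":0,"ry":0,"rz":0},{"gripper":0.1,"tx":-0.0281,"ty":0.0519,"tz":0,"rx":0,"ry":0,"rz":0},{"gripper":0.1,"tx":-0.0281,"ty":0.0519,"tz":0,"rx":0,"ry":0,"rz":0},{"gripper":0.1,"tx":-0.0281,"ty":0.0519,"tz":0.015,"rx":0,"ry":0,"rz":1.1},{"gripper":0.1,"tx":0,"ty":0,"tz":0,"rx":0,"ry":0,"rz":0},{"gripper":0.1,"tx":0,"ty":0,"tz":0,"rx":0,"ry":0,"rz":0}]'; python3 go.py 513 -443.3 116 -60.5 ; python3 - <<'E'
from h import *
p=snap("side"); crop(p,"s24",260,200,460,380,3)
E
```

```text
t: 48.9
ee_pos: [514.4, -442.6, 364.7]
orientation: [-3.034, -0.809, 0.001]
ft_force: [0.2, 0.8, -0.5]
width: 79.0
t 48.9 now tcp [ 514.4 -442.6  364.7] tooly -60.1 w 79.0 F [ 0.2  0.8 -0.5]
delta mm [-1.5  0.  66.7] rot deg [-0.1   0.02  0.36] rows 2 per row m [-0.0008  0.      0.0333] deg [-0.05  0.01  0.18]
```

View pics/s24.png

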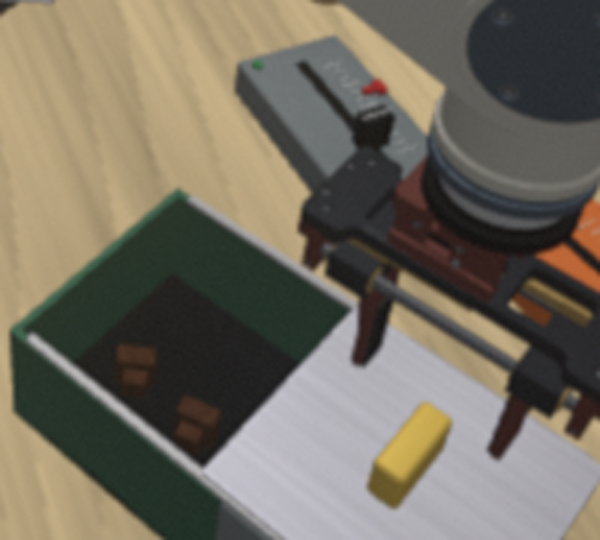

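Aligned with the grip as before. Descend, grip and slide closed by 165 mm.

```bash
python3 -m handwheel '[{"gripper":0.1,"tx":-0.0015,"ty":0,"tz":0.033,"rx":0,"ry":0,"rz":0.4},{"gripper":0.3,"tx":0,"ty":0,"tz":0.033,"rx":0,"ry":0,"rz":0},{"gripper":0.9,"tx":0,"ty":0,"tz":0,"rx":0,"ry":0,"rz":0},{"gripper":0.9,"tx":0,"ty":0,"tz":0,"rx":0,"ry":0,"rz":0},{"gripper":0.9,"tx":0,"ty":0,"tz":0,"rx":0,"ry":0,"rz":0},{"gripper":0.9,"tx":0,"ty":0,"tz":0,"rx":0,"ry":0,"rz":0},{"gripper":0.9,"tx":0,"ty":0,"tz":0,"rx":0,"ry":0,"rz":0},{"gripper":0.9,"tx":0,"ty":0,"tz":0,"rx":0,"ry":0,"rz":0}]'; python3 go.py 431.8 -300 116 -60.5
```

```text
t: 49.95
ee_pos: [513.1, -442.9, 300.2]
orientation: [-3.036, -0.798, 0.001]
ft_force: [-2.8, 5.6, 7.3]
width: 21.7
t 49.95 now tcp [ 513.1 -442.9  300.2] tooly -60.6 w 21.7 F [-2.8  5.6  7.3]
delta mm [  -0.5 -164.4    2.6] rot deg [-0.16 -0.   -0.05] rows 3 per row m [-0.0002 -0.0548  0.0009] deg [-0.05 -0.   -0.02]
```

```bash
python3 -m handwheel '[{"gripper":0.9,"tx":0,"ty":-0.015,"tz":0,"rx":0,"ry":0,"rz":0},{"gripper":0.9,"tx":0,"ty":-0.03,"tz":0,"rx":0,"ry":0,"rz":0},{"gripper":0.9,"tx":0,"ty":-0.03,"tz":0,"rx":0,"ry":0,"rz":0},{"gripper":0.9,"tx":0,"ty":-0.03,"tz":0,"rx":0,"ry":0,"rz":0},{"gripper":0.9,"tx":0,"ty":-0.03,"tz":0,"rx":0,"ry":0,"rz":0},{"gripper":0.9,"tx":0,"ty":-0.015,"tz":0,"rx":0,"ry":0,"rz":0},{"gripper":0.9,"tx":0,"ty":-0.008,"tz":0,"rx":0,"ry":0,"rz":0},{"gripper":0.9,"tx":0,"ty":0,"tz":0,"rx":0,"ry":0,"rz":0}]'; python3 -m handwheel '[{"gripper":0.9,"tx":0,"ty":-0.004,"tz":0,"rx":0,"ry":0,"rz":0},{"gripper":0.9,"tx":0,"ty":0,"tz":0,"rx":0,"ry":0,"rz":0}]';python3 -m handwheel '[{"gripper":0.9,"tx":0,"ty":-0.003,"tz":0,"rx":0,"ry":0,"rz":0},{"gripper":0.9,"tx":0,"ty":0,"tz":0,"rx":0,"ry":0,"rz":0}]'; python3 go.py 431.8 -300 116 -60.5
```

```text
t: 50.95
ee_pos: [435.8, -304.8, 300.2]
orientation: [-3.038, -0.799, -0.003]
ft_force: [4.2, 5.2, 1.3]
width: 21.9
t: 51.2
ee_pos: [434.1, -301.9, 300.1]
orientation: [3.038, 0.798, 0.004]
ft_force: [5.5, 3.5, 1.2]
width: 21.7
t: 51.45
ee_pos: [432.7, -299.4, 300.2]
orientation: [3.037, 0.798, 0.005]
ft_force: [7.0, 2.3, 1.0]
width: 21.9
t 51.45 now tcp [ 432.7 -299.4  300.2] tooly -60.6 w 21.9 F [7.  2.3 1. ]
delta mm [-1.1  0.   2.2] rot deg [ 0.11 -0.14 -0.06] rows 1 per row m [-0.0011  0.      0.0022] deg [ 0.11 -0.14 -0.06]
```

```bash
python3 -m handwheel '[{"gripper":0.9,"tx":-0.001,"ty":-0.002,"tz":0,"rx":0,"ry":0,"rz":0},{"gripper":0.9,"tx":0,"ty":0,"tz":0,"rx":0,"ry":0,"rz":0}]';python3 -m handwheel '[{"gripper":0.9,"tx":0,"ty":-0.002,"tz":0,"rx":0,"ry":0,"rz":0},{"gripper":0.9,"tx":0,"ty":0,"tz":0,"rx":0,"ry":0,"rz":0}]'
```

```text
t: 51.7
ee_pos: [431.7, -298.2, 300.2]
orientation: [3.037, 0.797, 0.008]
ft_force: [12.5, 3.5, -2.7]
width: 21.9
t: 51.95
ee_pos: [431.3, -297.6, 300.2]
orientation: [3.033, 0.797, 0.01]
ft_force: [14.3, -3.8, -9.2]
width: 21.5
```

```bash
python3 -m handwheel '[{"gripper":0.9,"tx":0.001,"ty":-0.0015,"tz":0,"rx":0,"ry":0,"rz":0},{"gripper":0.9,"tx":0,"ty":0,"tz":0,"rx":0,"ry":0,"rz":0}]'; python3 -m handwheel '[{"gripper":0.9,"tx":0,"ty":0.003,"tz":0,"rx":0,"ry":0,"rz":0},{"gripper":0.3,"tx":0,"ty":0,"tz":0,"rx":0,"ry":0,"rz":0},{"gripper":0.3,"tx":0,"ty":0,"tz":0,"rx":0,"ry":0,"rz":0},{"gripper":0.3,"tx":0,"ty":0,"tz":0,"rx":0,"ry":0,"rz":0},{"gripper":0.3,"tx":0,"ty":0,"tz":-0.03,"rx":0,"ry":0,"rz":0},{"gripper":0.3,"tx":0,"ty":0,"tz":-0.05,"rx":0,"ry":0,"rz":0}]'; python3 - <<'E'
from h import *
p=snap("side"); crop(p,"s25",260,200,460,380,3)
E
```

```text
t: 52.2
ee_pos: [431.3, -297.0, 300.2]
orientation: [3.03, 0.798, 0.009]
ft_force: [10.5, -13.3, -13.9]
width: 21.5
t: 52.95
ee_pos: [430.3, -297.4, 378.9]
orientation: [-3.035, -0.799, 0.005]
ft_force: [0.4, -1.3, -0.3]
width: 61.1
```

View pics/s25.png

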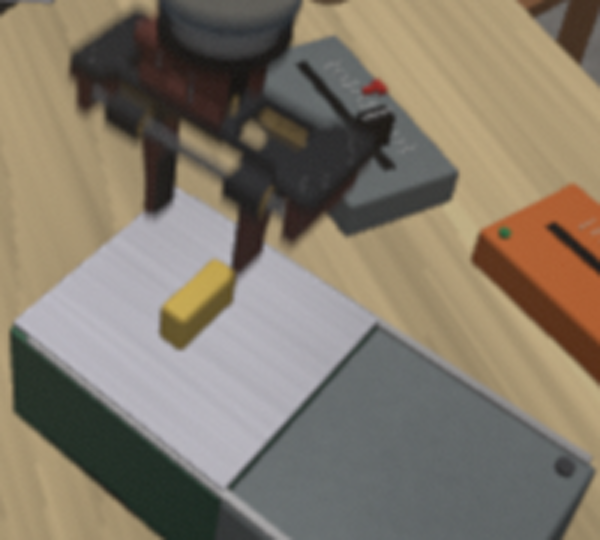

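The shutter is shut; its plate covers the whole tub. Now measure pointer and fader.

```bash
python3 - <<'E'
from h import *
y=np.array([-np.sin(np.radians(4.8)),np.cos(np.radians(4.8))]); x=np.array([y[1],-y[0]])
for n in("top","side"):
    p=snap(n) ; np.savez(f"pics/{n}26.npz",**p); im=p["image"].astype(int)
    r=(im[...,0]>110)&(im[...,1]<60)&(im[...,2]<60)
    c0=proj(p,[664,-83,43]); v,u=np.nonzero(r); k=(abs(u-c0[0])<60)&(abs(v-c0[1])<60); u,v=u[k],v[k]
    P=np.array([ray(p,(a,b),45)[:2] for a,b in zip(u,v)]); 
    print(n,"pointer px",u.mean(),v.mean(),len(u),"xy",P.mean(0).round(1),"range y",(P@y).min().round(1),(P@y).max().round(1),"x",(P@x).min().round(1),(P@x).max().round(1))
    W=cloud(p); m=(abs(W[...,0]-665)<60)&(abs(W[...,1]+85)<110)&(W[...,2]>64)&(W[...,2]<84); Q=W[m][:,:2]; print("fader",m.sum(),Q.mean(0).round(1),cv2.minAreaRect(Q.astype(np.float32)))
    print("  along y: fader mid",((Q@y).min()+(Q@y).max())/2,"pointer",((P@y).min()+(P@y).max())/2)
    a,b=c0.round().astype(int); crop(p,n+"26",a-45,b-35,a+45,b+35,8)
E
```

```text
top pointer px 334.3783783783784 136.75675675675674 37 xy [ 723. -141.] range y -321.2 -115.7 x 681.7 779.3
fader 64 [ 666.5 -122.6] ((667.7637939453125, -122.70469665527344), (30.13326644897461, 15.61353874206543), 2.1687443256378174)
  along y: fader mid -178.34472182838488 pointer -218.42316032218696
side pointer px 384.3333333333333 228.75 12 xy [703.4 -67.9] range y -130.2 -121.2 x 686.6 701.5
fader 54 [ 671.4 -130. ] ((669.32568359375, -128.83338928222656), (24.24666404724121, 17.397830963134766), 6.909656047821045)
  along y: fader mid -184.15560433665462 pointer -125.659616445139
```

View pics/top26.png

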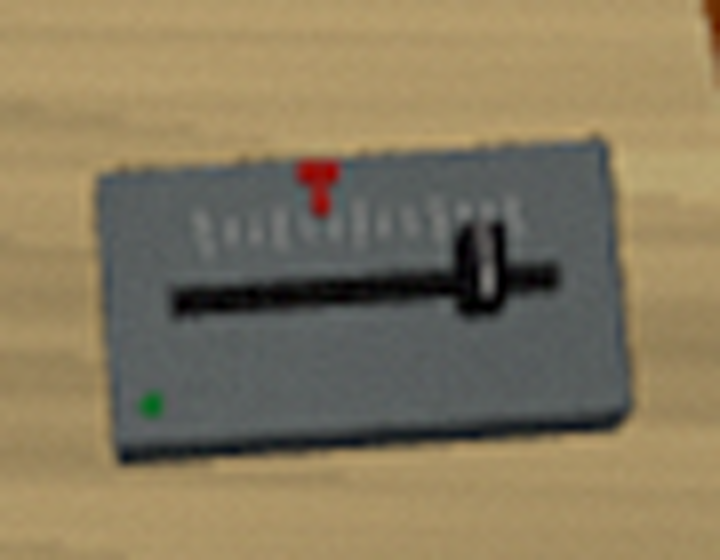

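View pics/side26.png

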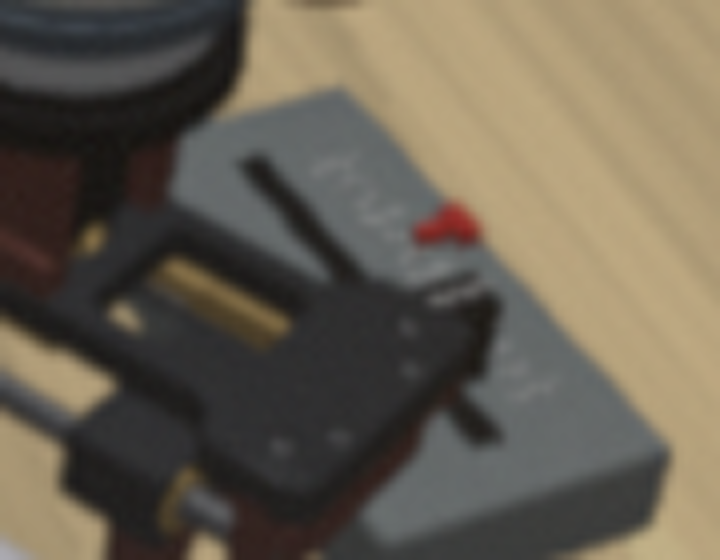

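```bash
python3 - <<'E'
from h import *
for n,src in(("top","top26"),("side","side0")):
    p=load(src); im=p["image"].astype(int)
    c0=proj(p,[700,-60,45]); 
    r=(im[...,0]>1.9*im[...,1])&(im[...,0]>1.9*im[...,2])&(im[...,0]>90)
    v,u=np.nonzero(r); k=np.hypot(u-c0[0],v-c0[1])<14; u,v=u[k],v[k]
    w=(im[v,u,0]-im[v,u,1]).astype(float)
    # box frame from top-surface cloud (z~40)
    W=cloud(p); m=(abs(W[...,0]-664)<75)&(abs(W[...,1]+83)<115)&(abs(W[...,2]-40)<5)
    Q=W[m][:,:2].astype(np.float32); (cx,cy),s,an=cv2.minAreaRect(Q)
    c=np.array([cx,cy]); 
    a=np.radians(4.8); X=np.array([np.cos(a),np.sin(a)]);Y=np.array([-np.sin(a),np.cos(a)])
    P=np.array([ray(p,(i,j),46)[:2] for i,j in zip(u,v)])
    pm=(P*w[:,None]).sum(0)/w.sum(); by=(P@Y); bx=P@X
    print(n,len(u),"px",(u*w).sum()/w.sum(),(v*w).sum()/w.sum(),"ptr",pm.round(1),"box c",c.round(1),np.round(s,1),round(an,2),"ptr in box",((pm-c)@X).round(1),((pm-c)@Y).round(1), "ext y",(by.min()-c@Y).round(1),(by.max()-c@Y).round(1),"ext x",(bx.min()-c@X).round(1),(bx.max()-c@X).round(1))
E
```

```text
top 23 px 309.28692340245453 142.16504443504022 ptr [704.2 -63.6] box c [664.  -80.4] [111.5 199.6] 5.25 ptr in box 41.5 13.3 ext y 7.5 20.3 ext x 29.3 48.8
side 21 px 384.48363393453576 228.68336673346693 ptr [703.3 -68.7] box c [662.4 -86.6] [112.1 202.2] 4.59 ptr in box 42.3 14.4 ext y 7.3 20.7 ext x 30.6 50.2
```

Both views put the pointer at +13.9 mm and the fader at about -42.6 mm along the box's y, so it needs 56.5 mm of travel. I'll go and grip the fader.

```bash
python3 go.py 666.5 -126 120 -85.2; python3 -m handwheel '[{"gripper":0.3,"tx":0,"ty":0,"tz":0,"rx":0,"ry":0,"rz":8.2},{"gripper":0.3,"tx":0,"ty":0,"tz":0,"rx":0,"ry":0,"rz":8.2},{"gripper":0.3,"tx":0,"ty":0,"tz":0,"rx":0,"ry":0,"rz":8.2},{"gripper":0.3,"tx":0,"ty":0,"tz":0,"rx":0,"ry":0,"rz":0}]'; python3 go.py 666.5 -126 120 -85.2
```

```text
t 53.1 now tcp [ 431.5 -298.2  382. ] tooly -60.5 w 61.3 F [ 0.4  0.1 -0.7]
delta mm [289.2 -34.6  80.4] rot deg [ 0.25 -0.18 24.69] rows 6 per row m [ 0.0482 -0.0058  0.0134] deg [ 0.04 -0.03  4.11]
t: 53.6
ee_pos: [430.6, -297.5, 378.4]
orientation: [-3.137, -0.136, 0.003]
ft_force: [-0.2, 0.5, 1.3]
width: 61.3
t 53.6 now tcp [ 430.6 -297.5  378.4] tooly -85.0 w 61.3 F [-0.2  0.5  1.3]
delta mm [ 250.  -150.4   76.2] rot deg [-0.07  0.09  0.16] rows 6 per row m [ 0.0417 -0.0251  0.0127] deg [-0.01  0.01  0.03]
```

```bash
python3 -m handwheel '[{"gripper":0.3,"tx":0.0417,"ty":-0.0251,"tz":0.01,"rx":0,"ry":0,"rz":0},{"gripper":0.3,"tx":0.0417,"ty":-0.0251,"tz":0.01,"rx":0,"ry":0,"rz":0},{"gripper":0.3,"tx":0.0417,"ty":-0.0251,"tz":0.015,"rx":0,"ry":0,"rz":0},{"gripper":0.3,"tx":0.0417,"ty":-0.0251,"tz":0.015,"rx":0,"ry":0,"rz":0},{"gripper":0.3,"tx":0.0417,"ty":-0.0251,"tz":0.015,"rx":0,"ry":0,"rz":0},{"gripper":0.3,"tx":0.0417,"ty":-0.0251,"tz":0.011,"rx":0,"ry":0,"rz":0},{"gripper":0.3,"tx":0,"ty":0,"tz":0,"rx":0,"ry":0,"rz":0},{"gripper":0.3,"tx":0,"ty":0,"tz":0,"rx":0,"ry":0,"rz":0}]'; python3 go.py 666.5 -126 56 -85.2; python3 - <<'E'
from h import *
p=snap("side"); crop(p,"s27",310,170,440,290,5)
E
```

```text
t: 54.6
ee_pos: [666.8, -126.5, 302.7]
orientation: [-3.138, -0.137, 0.003]
ft_force: [0.3, -0.1, 0.4]
width: 61.3
t 54.6 now tcp [ 666.8 -126.5  302.7] tooly -85.0 w 61.3 F [ 0.3 -0.1  0.4]
delta mm [-0.1 -0.5 64.7] rot deg [-0.02  0.11  0.22] rows 2 per row m [-0.     -0.0002  0.0323] deg [-0.01  0.06  0.11]
```

View pics/s27.png

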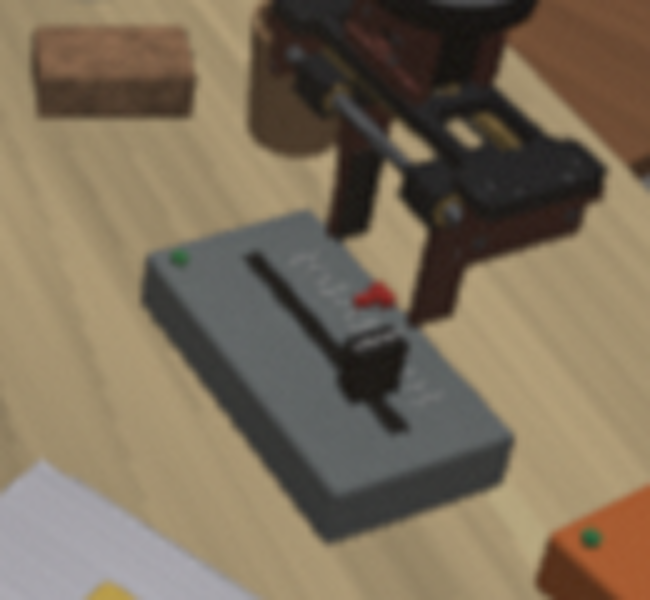

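The fingers are above the fader, one on each side along the track. Descend and grip.

```bash
python3 -m handwheel '[{"gripper":0.3,"tx":0,"ty":0,"tz":0.033,"rx":0,"ry":0,"rz":0},{"gripper":0.3,"tx":0,"ty":0,"tz":0.032,"rx":0,"ry":0,"rz":0},{"gripper":0.95,"tx":0,"ty":0,"tz":0,"rx":0,"ry":0,"rz":0},{"gripper":0.95,"tx":0,"ty":0,"tz":0,"rx":0,"ry":0,"rz":0},{"gripper":0.95,"tx":0,"ty":0,"tz":0,"rx":0,"ry":0,"rz":0},{"gripper":0.95,"tx":0,"ty":0,"tz":0,"rx":0,"ry":0,"rz":0},{"gripper":0.95,"tx":0,"ty":0,"tz":0,"rx":0,"ry":0,"rz":0},{"gripper":0.95,"tx":0,"ty":0,"tz":0,"rx":0,"ry":0,"rz":0}]'; python3 -m handwheel '[{"gripper":0.95,"tx":0,"ty":0,"tz":0,"rx":0,"ry":0,"rz":0}]'; python3 - <<'E'
from h import *
p=snap("side"); crop(p,"s28",330,190,430,280,6)
E
```

```text
t: 55.65
ee_pos: [667.8, -126.6, 239.5]
orientation: [3.138, 0.134, 0.002]
ft_force: [-1.4, -0.8, 6.2]
width: 17.9
t: 55.78
ee_pos: [667.8, -126.6, 239.4]
orientation: [3.138, 0.134, 0.002]
ft_force: [-1.3, -0.9, 5.7]
width: 18.2
```

View pics/s28.png

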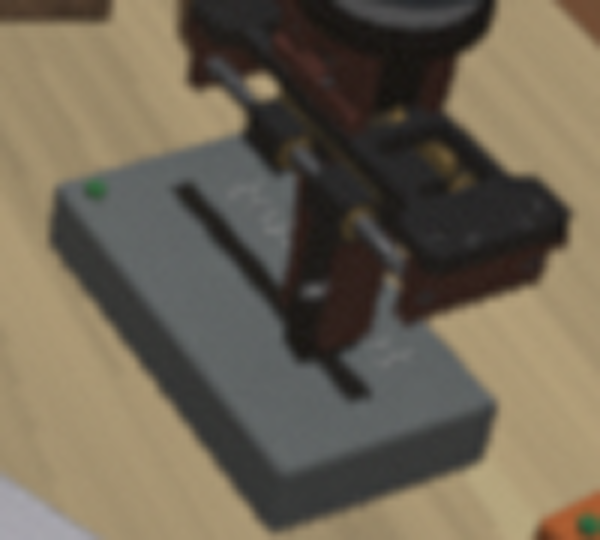

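Gripped at 18 mm. Slide 57 mm along box +y.

```bash
python3 -m handwheel '[{"gripper":0.95,"tx":0,"ty":-0.007,"tz":0,"rx":0,"ry":0,"rz":0},{"gripper":0.95,"tx":0,"ty":-0.015,"tz":0,"rx":0,"ry":0,"rz":0},{"gripper":0.95,"tx":0,"ty":-0.015,"tz":0,"rx":0,"ry":0,"rz":0},{"gripper":0.95,"tx":0,"ty":-0.012,"tz":0,"rx":0,"ry":0,"rz":0},{"gripper":0.95,"tx":0,"ty":-0.007,"tz":0,"rx":0,"ry":0,"rz":0},{"gripper":0.95,"tx":0,"ty":0,"tz":0,"rx":0,"ry":0,"rz":0},{"gripper":0.95,"tx":0,"ty":0,"tz":0,"rx":0,"ry":0,"rz":0}]'; python3 -m handwheel '[{"gripper":0.3,"tx":0,"ty":0,"tz":0,"rx":0,"ry":0,"rz":0},{"gripper":0.3,"tx":0,"ty":0,"tz":0,"rx":0,"ry":0,"rz":0},{"gripper":0.3,"tx":0,"ty":0,"tz":0,"rx":0,"ry":0,"rz":0},{"gripper":0.3,"tx":0,"ty":0,"tz":-0.03,"rx":0,"ry":0,"rz":0},{"gripper":0.3,"tx":0,"ty":0,"tz":-0.05,"rx":0,"ry":0,"rz":0},{"gripper":0.3,"tx":-0.03,"ty":0.03,"tz":0,"rx":0,"ry":0,"rz":0},{"gripper":0.3,"tx":0,"ty":0,"tz":0,"rx":0,"ry":0,"rz":0}]'; cat > fm.py <<'E'
from h import *
a=np.radians(4.8); X=np.array([np.cos(a),np.sin(a)]);Y=np.array([-np.sin(a),np.cos(a)])
for n in("side","top"):
    p=snap(n); im=p["image"].astype(int)
    c0=proj(p,[700,-60,45]); 
    r=(im[...,0]>1.9*im[...,1])&(im[...,0]>1.9*im[...,2])&(im[...,0]>90)
    v,u=np.nonzero(r); k=np.hypot(u-c0[0],v-c0[1])<14; u,v=u[k],v[k]
    if len(u)>8:
        P=np.array([ray(p,(i,j),46)[:2] for i,j in zip(u,v)]); w=(im[v,u,0]-im[v,u,1]).astype(float); pm=(P*w[:,None]).sum(0)/w.sum()
        W=cloud(p); m=(abs(W[...,0]-667)<30)&(abs(W[...,1]+75)<70)&(W[...,2]>66)&(W[...,2]<83); Q=W[m][:,:2]
        if m.sum()>8:
            s=cv2.minAreaRect(Q.astype(np.float32)); q=(Q@Y); print(n,len(u),"ptr Y",(pm@Y).round(1),"ext",((P@Y).min()+(P@Y).max())/2,"fader n",m.sum(),"mean",q.mean().round(1),"mid",((q.min()+q.max())/2).round(1),"len",(q.max()-q.min()).round(1),"zmean",W[m][:,2].mean().round(1))
    b,c=c0.round().astype(int); crop(p,n+"29",b-45,c-35,b+45,c+35,8)
E
python3 fm.py
```

```text
t: 56.7
ee_pos: [663.0, -70.2, 239.5]
orientation: [-3.138, -0.134, -0.002]
ft_force: [-1.0, 1.3, 6.0]
width: 18.1
t: 57.58
ee_pos: [634.1, -104.5, 319.0]
orientation: [3.139, 0.131, -0.001]
ft_force: [-0.9, -0.5, 0.6]
width: 61.7
side 21 ptr Y -127.3 ext -127.71850020604168 fader n 67 mean -128.5 mid -127.0 len 19.5 zmean 73.8
```

View pics/side29.png

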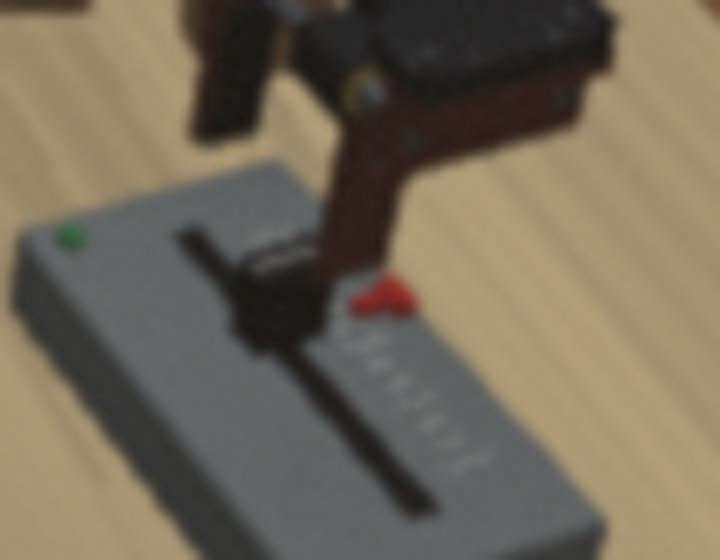

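View pics/top29.png

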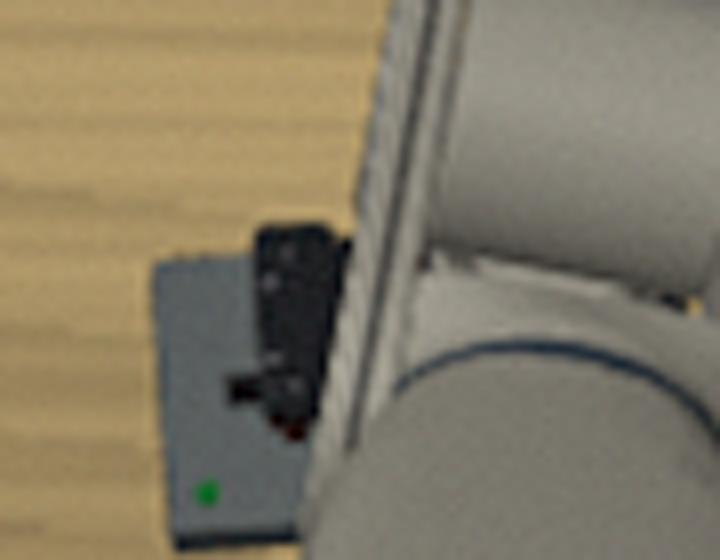

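Side view: fader middle at -127.0 against pointer -127.5 along the track. Move clear for an unobstructed check in both views.

```bash
python3 -m handwheel '[{"gripper":0.3,"tx":0,"ty":0,"tz":-0.05,"rx":0,"ry":0,"rz":0},{"gripper":0.3,"tx":-0.03,"ty":0.03,"tz":-0.03,"rx":0,"ry":0,"rz":0},{"gripper":0.3,"tx":-0.04,"ty":0.035,"tz":0,"rx":0,"ry":0,"rz":0},{"gripper":0.3,"tx":-0.04,"ty":0.035,"tz":0,"rx":0,"ry":0,"rz":0},{"gripper":0.3,"tx":-0.04,"ty":0.035,"tz":0,"rx":0,"ry":0,"rz":0},{"gripper":0.3,"tx":-0.04,"ty":0.035,"tz":0,"rx":0,"ry":0,"rz":0},{"gripper":0.3,"tx":0,"ty":0,"tz":0,"rx":0,"ry":0,"rz":0},{"gripper":0.3,"tx":0,"ty":0,"tz":0,"rx":0,"ry":0,"rz":0}]'; python3 fm.py; python3 -c "
from h import *
snap('top','t30');snap('side','s30')"
```

```text
t: 58.68
ee_pos: [461.2, -288.5, 398.4]
orientation: [-3.138, -0.134, -0.0]
ft_force: [0.7, 0.7, 0.7]
width: 61.6
side 20 ptr Y -127.4 ext -127.71850020604168 fader n 45 mean -128.7 mid -127.3 len 16.9 zmean 75.0
top 23 ptr Y -122.4 ext -121.74474302366269 fader n 62 mean -120.6 mid -120.7 len 17.6 zmean 76.2
```

View pics/top29.png

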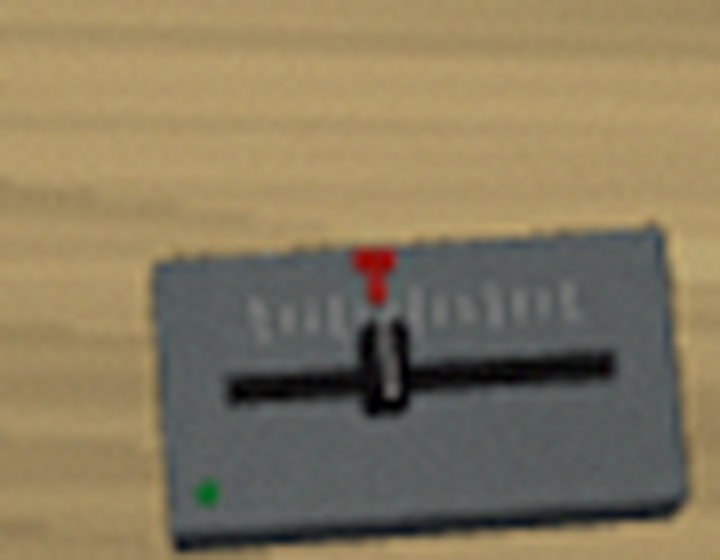

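View pics/t30.png

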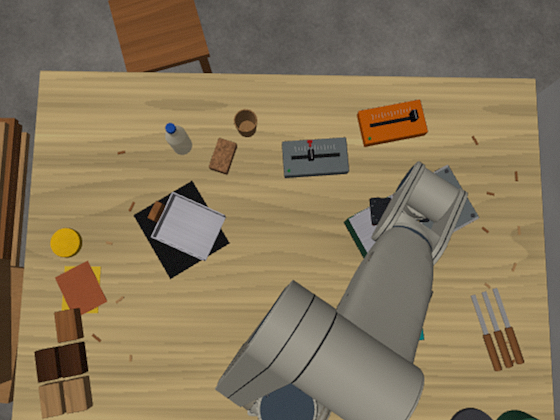

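View pics/s30.png

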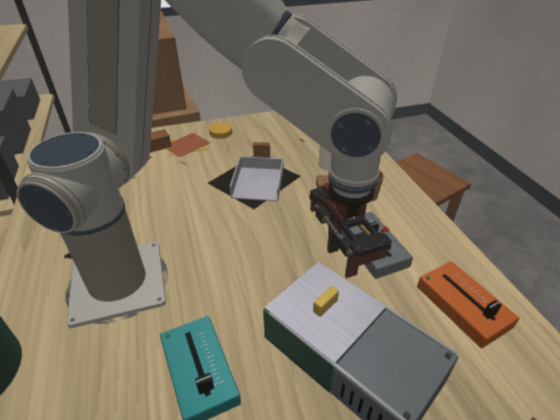

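```bash
python3 - <<'E'
from workcell import ctrl
print(ctrl.close_job()); print(ctrl.get_obs()["t"])
E
```

```text
the job is handed in; nothing more can be done
None
the job is handed in; nothing more can be done
```

The job is done and handed in at about 59 s of the 210 s allowed. No verdict came back.

- **Knobs:** I found four, two light and two dark, and no fifth anywhere on the bench. All four went into the tray and were tipped into the tub. A brightened top view showed all four in the tub and the tray empty.
- **Tray:** It stands back on its mat. It sits about 3 mm from where it started, because closing the gripper on the handle dragged it slightly. I left it there.
- **Shutter:** I slid it open to its end stop and later shut to its other stop. The force rose at both ends, and the side view shows the plate covering the tub.
- **Fader:** I moved it last. Its middle is level with the pointer to 0.2 mm by the side camera. The top camera disagrees slightly, reading it 1.3 mm too far along box +y.
- **Left alone:** The bottle, cup, sanding block and both look-alike boxes were not touched, and they look in place in the last pictures.

The two cameras disagreed by about 6 mm along the robot's y axis throughout. I used their mean, and the grasps came out right with it.

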